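# Close up the jar rack with its quick-release pin

### The arm

A 6-joint arm with a two-finger parallel gripper is mounted at the origin on the work surface. World frame = base frame: x ahead of the robot, y to its left, z up, the work surface at z = 0. Lengths are in m, angles in rad, forces in N, time in s.
With the tool pointing down it reaches from about 0.325 to 0.925 m from the base axis. Payload 3.1 kg.
Tool frame: the origin (TCP) lies on the centre line of the jaws, within the pads' length; the fingertips stand arm.tcp_to_tips ahead of it and the grasp point (between the pads) lies 3 mm ahead of it (arm.tcp_to_tips is the distance from the TCP to the fingertips, in m); y points along the fingers, x is the direction in which the jaws open and shut, and the axes are right-handed (so a half turn about y gives the same grasp; the last joint's range is limited). The gripper opens to 85 mm and grips with 20 to 120 N. Pads are 22 mm wide; open, the fingers measure 114 mm over their backs; the gripper's body (76 mm by 85 mm) begins 54 mm behind the grasp point. The pads swing forward as they close: fully open they stand 13 mm farther back than shut.
Start: joints at [1.144, 0.217, 1.613, -0, 1.311, -0.112], TCP at [0.193, 0.594, 0.253] pointing down, gripper open.
Joint ranges: [-2.75, 2.75], [-0.78, 2.1], [0.31, 2.55], [-1.13, 4.27], [0.13, 2.63], [-2.58, 2.58]. Speed limits (rad/s): [2.79, 2.79, 3.14, 3.14, 3.14, 3.14].

### API

Orientations are given as a unit quaternion [x, y, z, w].
In Python, from workcell import arm gives the robot as it stands. The module is installed in compiled form; this text tells all that it offers.
- The arm moves only by the tool jog_arm, never from a script. Its argument "motion" is a list that holds one entry, the list of rows, each a list of 4 numbers: the shift along the tool's x, y, z in m, then the turn about the tool's y in rad. In form: [[[x, y, z, twist], ...]]. A call has 1 to 5 rows; each row is the pose to reach, as a shift and turn from the pose commanded when the call began, along the tool's axes at that moment; what a row does not reach only later rows make up. A row lasts 1/12 s, in which the tool goes at most 41.7 mm and 7.16 degrees, less where a joint would pass 70% of its speed; a pose out of reach is approached as far as the arm can. A call with a gripper value outside its range is refused whole. "grip" is the gripper command: -1 is fully open, 1 is shut, values between are in proportion, set as the call begins (left out, the last holds). The fingers move at their own pace and stop on an object; "newtons" is the grip in N (left out, the last holds). Time passes only in rows, so rows that repeat a pose let the fingers close. It gives the time, the measured TCP pose, the force and the opening at its end, in the units of the state.
- arm.read_state(): the state, without advancing time (a new reading comes with each control period).
- arm.grab_frame(name): name is "side" or "top" or "wrist"; returns a dict with "img" (480x640x3 uint8, red, green, blue), "vfov" (degrees; the focal length in pixels is half the picture's height over the tangent of half this angle, whatever the lens; pixels are square), "cx", "cy" (the principal point, pixels), "D" ([k1, k2, p1, p2, k3] as OpenCV has them; the pictures are not rectified), "R" (3x3) and "t" (3): a world point X has camera coordinates R X + t. Camera axes: x right, y down, z forward; pixel columns grow to the right and rows downward; lengths in m; the calibration is good to about 2 mm. A picture is of the moment at which its call begins. There is no depth.
- arm.finish_job(): hands the job in, once; it reports no verdict.
The state is a dict: "t": time; "q": joint angles; "dq": joint speeds; "joint_efforts": joint torques, N m; "ee_pos": TCP position; "tool_rot": TCP orientation; "ft_force": force on the tool from outside, world axes, zero at the start; "wrist_torque": the same for the moment, N m; "width": finger opening in m.
Only numpy, scipy, OpenCV 4.12 (cv2) and the standard library are available. Lean on these libraries where they do the work, as an engineer would, in place of code of your own. Each camera call takes 0.05 s, during which the arm holds its last target.

### The job

Pull the quick-release pin of the jar rack out against its detent, stand the fallen jar upright in the lane between the two standing jars, slide the gate in to close up the row, and push the pin fully home through the gate bar's last hole, the one nearest the bar's free end. Leave the rattle, bowl and clip jar where they are, and do not knock the standing jars over.

Things in the scene. Friction and masses are not known exactly. Their poses are not given: they have to be found in the camera images.
- rack: Fixed grey-painted jar rack. Origin: on the shelf under mid lane; x points across the lane away from the robot, y along the lane to the end stop, z up. Lane 60 mm wide inside (x -30 to 30 mm) between lips 4 mm thick, 17 mm high over the shelf; lane floor 5 mm over the shelf; end stop 75 mm high, inner face at y 118 mm. The closed gate leaves 162 mm of lane for three 50 mm jars.
- gate (a joint): Sliding gate, m: 0 = open (as at the start, pin in the hole nearest the gate), grows towards the end stop (rack +y), limit 0.083. Friction about 3 N, stays where left. The last hole lines up with the pin at 0.075; the pin's round nose draws the bar in by up to about 4 mm. As it closes, the gate pushes the jars along.
- gate_top (a point): Centre of the top of the gate's upright handle, a 12 mm round rod, 120 mm over the shelf, at mid thickness of the gate plate below it. The plate stands across the lane: 56 mm wide, 8 mm thick, top 75 mm over the shelf. It can be pushed on its outer face (rack -y side, away from the jars) above the 50 mm high sleeve.
- last_hole (a point): Centre of the last hole of the gate's bar (moves with the gate). The bar is flat, 8 mm thick (x), 24 mm high, centre 32 mm over the shelf, and runs from the gate in rack -y through the sleeve; four holes 14 mm wide, 25 mm apart, this one nearest its free end. It must come to point pin_hole.
- pin (a joint): Captive quick-release pin, m: 0 = fully home, grows as pulled out along rack -x, limit 0.048. A sprung ball holds it home: 5 to 8 N needed in the first 10 mm out, and again from 0.013 to 0.001 going in; elsewhere friction 1.5 N, stays where left. Clear of the bar from 0.025 out; at a wrong gate position it stops on the bar at about 0.025.
- pin_head (a point): Centre of the outer (robot-side) end of the pin's head, 32 mm over the shelf. From here along rack +x: button 20 mm diameter, 6 mm long; collar 40 mm diameter, 7 mm thick, its back face 13 mm from this point; then bare 10 mm shank, 40 mm of it free before the sleeve when home. Fingers lowered beside the shank can hook behind the collar.
- pin_hole (a point): Point on the pin axis in the middle of the dark steel sleeve (rack 0, -165, 32 mm), where the bar's hole must be. The sleeve is 40 mm (x) by 30 mm (y) and 50 mm high; the pin runs through it along x, the bar along y.
- jar_a: Standing jar in the lane near the end stop. All three jars are alike: white plastic, square body 50 x 50 mm, 76 mm high, round steel lid 45 mm in diameter on top, 90 mm high in all, 0.11 to 0.22 kg. Origin: centre of the underside; z points from underside to lid.
- jar_b: Standing jar in the lane near the gate, same as jar_a.
- jar_c: The fallen jar, same as jar_a, lying on one flat side on the shelf in front of the lane, lid roughly towards the robot. Origin: centre of its underside (25 mm over the shelf while lying); its z points to the lid, its x and y are square to its sides.
- clip_jar: Bystander: round glass jar, 50 mm in diameter and 62 mm high, with a spring clip on its rim, behind the sleeve. Origin: centre of the underside.
- bowl: Bystander: steel bowl 104 mm across, 42 mm high. Origin: centre of the underside.
- rattle: Bystander: red plastic rattle about 110 mm long, 34 mm wide, 32 mm high, lying on the shelf between the pin and the fallen jar. Origin: under the middle of its handle; x along its length, z up.
Not all that is in view belongs to the job. Leave any black look-alike of the jar_c alone.

How it is judged:
On the way, in this order (a step that is already met when the one before it is completed fails the run):
1. the pin is pulled out clear of the bar (value of joint pin above 0.027 m and value of joint gate below 0.006 m), for 0.1 s.
2. the gate is slid in until its last hole lines up, the pin still out (value of joint gate between 0.069 and 0.081 m and value of joint pin above 0.015 m), for 0.1 s.
At the end, for the whole second after the job is handed in: the pin is home (joint below 4 mm) with the gate at its last hole (joint 70 to 80 mm); all three jars stand upright (within 0.1 rad) on the lane floor between the gate and the end stop, centred within 12 mm across the lane, released and at rest; the fallen jar stands between the other two (value of joint pin below 0.004 m and value of joint gate between 0.07 and 0.08 m and distance between jar_a and jar_b above 0.09 m and angle between each of jar_a, jar_b, jar_c's own z axis and vertical below 0.1 rad and x of jar_a in the frame of rack between -0.012 and 0.012 m and y of jar_a in the frame of rack between -0.05 and 0.118 m and z of each of jar_a, jar_b, jar_c in the frame of rack below 0.01 m and linear speed of each of jar_a, jar_b, jar_c below 0.01 m/s and x of jar_b in the frame of rack between -0.012 and 0.012 m and y of jar_b in the frame of rack between -0.05 and 0.118 m and x of jar_c in the frame of rack between -0.012 and 0.012 m and y of jar_c in the frame of rack between -0.05 and 0.118 m); the robot touches nothing.
It fails at once if the clip jar is moved more than 30 mm or tipped (distance of clip_jar from where it was at the start of the episode above 0.03 m or angle between clip_jar's own z axis and vertical above 0.4 rad).
It fails at once if the steel bowl is moved more than 30 mm or tipped (distance of bowl from where it was at the start of the episode above 0.03 m or angle between bowl's own z axis and vertical above 0.4 rad).
It fails at once if the rattle is moved more than 30 mm or tipped (distance of rattle from where it was at the start of the episode above 0.03 m or angle between rattle's own z axis and vertical above 0.4 rad).
It fails at once if a jar that stood at the start is tipped over (angle between any of jar_a, jar_b's own z axis and vertical above 0.6 rad).
It also fails if it takes over 72 s, if anything falls off the work surface, if the arm or the gripper's body presses on something with over 40 N, if the wrist force passes 120 N, or if a joint passes its speed limit or range.

## Working session

There is one attempt and no reset: what is moved stays moved. The work goes in short steps, Python scripts to look and compute and a tool call to move; the robot and the scene stay as the last step left them, time stands still between calls to the robot, and variables do not carry over. Pictures are saved under pics/ and viewed, and the job is handed in when it is done.

Besides the shell and the picture viewer there is one more tool, called after "Call:" in YAML: its name, and indented under it one key for each argument. jog_arm: Moves the arm, as the interface text tells. Its arguments: {"type":"object","properties":{"motion":{"type":"array"},"grip":{"type":"number"},"newtons":{"type":"number"}},"required":["motion"]}

```bash
mkdir -p pics; cat > h.py <<'E'
import numpy as np,cv2
from workcell import arm
from scipy.spatial.transform import Rotation as Ro
def cam(n,save=None):
    f=arm.grab_frame(n)
    if save: cv2.imwrite(f'pics/{save}.png',f['img'][:,:,::-1])
    return f
def K(f):
    h=f['img'].shape[0]; fl=h/2/np.tan(np.radians(f['vfov'])/2)
    return np.array([[fl,0,f['cx']],[0,fl,f['cy']],[0,0,1.]])
def ray(f,uv):
    p=cv2.undistortPoints(np.array([[uv]],float),K(f),np.array(f['D'],float))[0,0]
    R=np.array(f['R']);t=np.array(f['t'])
    return -R.T@t, R.T@np.array([p[0],p[1],1.])
def onz(f,uv,z):
    c,d=ray(f,uv); return c+d*(z-c[2])/d[2]
def proj(f,X):
    rv=cv2.Rodrigues(np.array(f['R'],float))[0]
    return cv2.projectPoints(np.array(X,float).reshape(-1,1,3),rv,np.array(f['t'],float),K(f),np.array(f['D'],float))[0][:,0]
def tri(f1,u1,f2,u2):
    c1,d1=ray(f1,u1);c2,d2=ray(f2,u2)
    A=np.stack([d1,-d2],1);s=np.linalg.lstsq(A,c2-c1,rcond=None)[0]
    a=c1+d1*s[0];b=c2+d2*s[1];return (a+b)/2,np.linalg.norm(a-b)
def st():
    s=arm.read_state();print('t',round(s['t'],2),'p',np.round(s['ee_pos'],4),'R',np.round(Ro.from_quat(s['tool_rot']).as_matrix(),3).tolist(),'f',np.round(s['ft_force'],1),'w',round(s['width'],4),'q',np.round(s['q'],2));return s
E
python3 - <<'E'
from h import *
st();print(arm.tcp_to_tips)
for n in('side','top','wrist'):
    f=cam(n,n+'0');print(n,f['vfov'],f['D'],-np.array(f['R']).T@f['t'])
E
```

```text
t 0.0 p [0.1932 0.5936 0.252 ] R [[0.31, -0.001, -0.951], [0.951, -0.002, 0.31], [-0.002, -1.0, 0.0]] f [ 0.7 -0.1  0.8] w 0.0852 q [ 1.14  0.22  1.61  0.    1.31 -0.11]
0.022
side 51.900513483924094 [-0.02036405  0.          0.          0.          0.        ] [0.52171925 0.83247917 0.82369473]
top 54.631422035093536 [-0.10387033  0.          0.          0.          0.        ] [0.43428196 0.11585015 0.93824844]
wrist 68.1086747387055 [-0.00276633  0.          0.          0.          0.        ] [0.12868648 0.61534042 0.37073829]
```

View pics/side0.png

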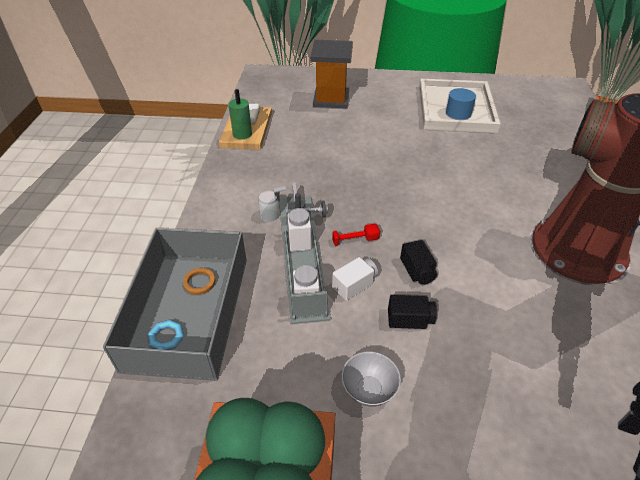

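View pics/top0.png

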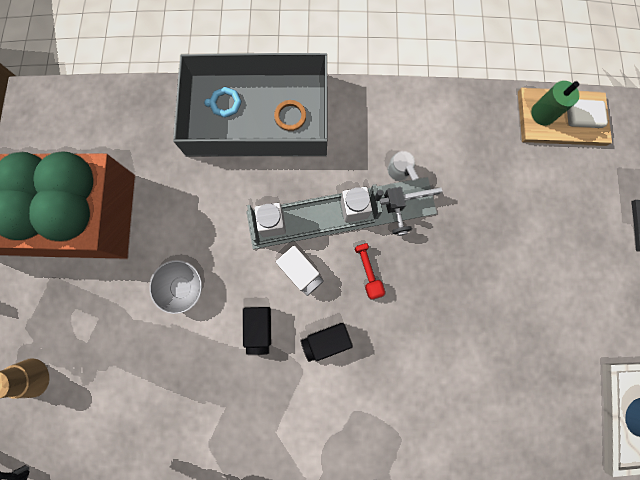

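View pics/wrist0.png

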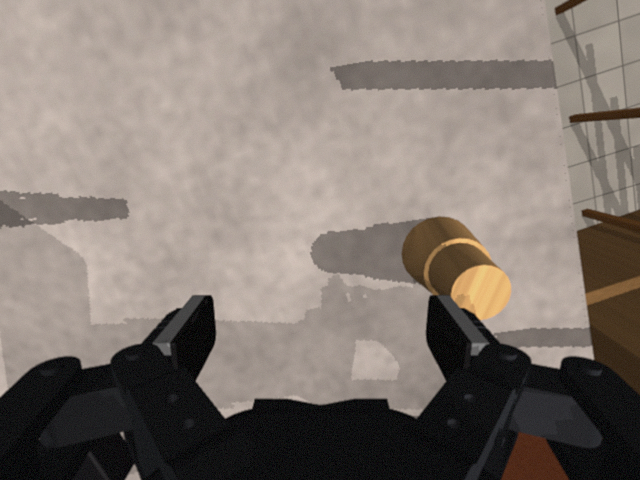

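The arm's twist is only about the vertical, so the jar must be pivoted up in the pads. Enlarging to pick features.

```bash
python3 - <<'E'
import cv2
t=cv2.imread('pics/top0.png')[150:310,230:450];cv2.imwrite('pics/topc.png',cv2.resize(t,None,fx=3.6,fy=3.6,interpolation=cv2.INTER_CUBIC))
t=cv2.imread('pics/side0.png')[170:330,245:445];cv2.imwrite('pics/sidec.png',cv2.resize(t,None,fx=3.6,fy=3.6,interpolation=cv2.INTER_CUBIC))
E
```

```text
(no output)
```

View pics/topc.png

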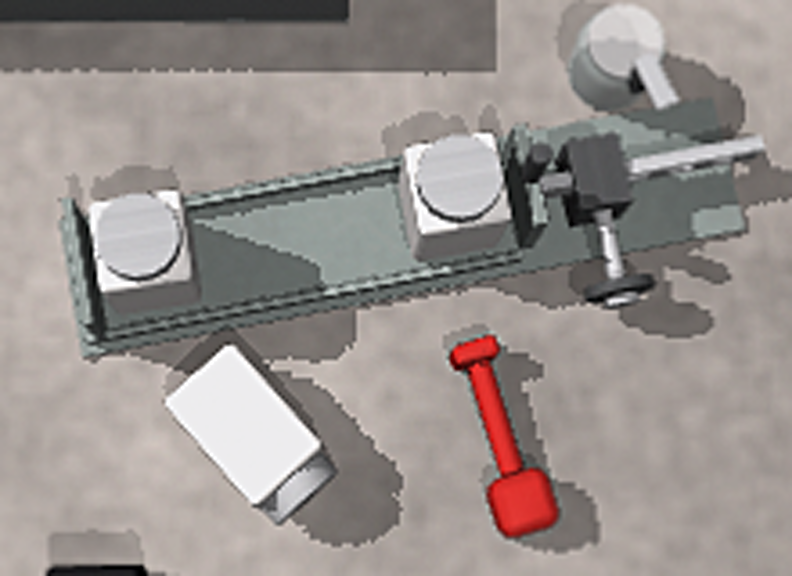

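View pics/sidec.png

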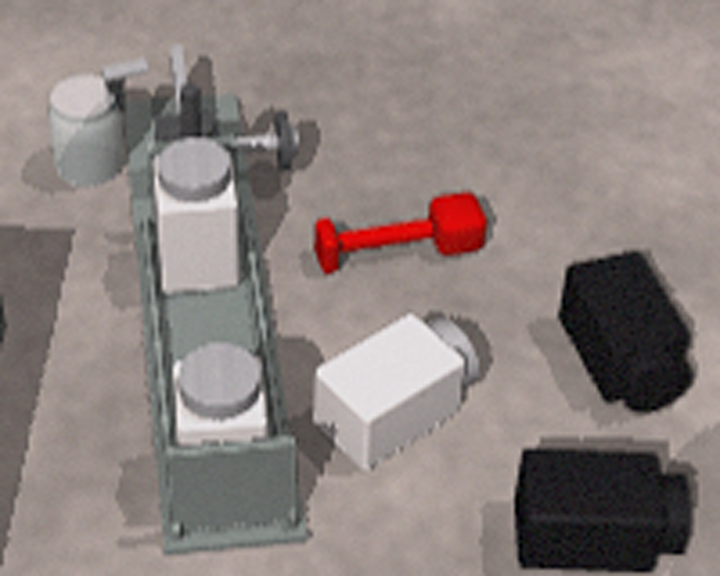

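```bash
cat > m.py <<'E'
from h import *
ft=cam('top');fs=cam('side')
T=lambda u,v:(230+(u+.5)/3.6-.5,150+(v+.5)/3.6-.5)
S=lambda u,v:(245+(u+.5)/3.6-.5,170+(v+.5)/3.6-.5)
P=lambda n,x:print(n,np.round(x,4) if not isinstance(x,tuple) else (np.round(x[0],4),round(x[1],4)))
P('lidA top',onz(ft,T(138,236),.09));P('lidB top',onz(ft,T(460,178),.09))
P('lidA side',onz(fs,S(219,372),.09));P('lidB side',onz(fs,S(195,161),.09))
P('triA',tri(ft,T(138,236),fs,S(219,372)));P('triB',tri(ft,T(460,178),fs,S(195,161)))
P('collar',tri(ft,T(619,288),fs,S(287,140)))
P('collar top z.052',onz(ft,T(615,283),.032))
P('handle top',onz(ft,T(540,152),.12))
P('sleeve top',onz(ft,T(597,165),.05))
for p in [(170,402),(230,345),(320,445),(260,508)]: P('jarC top',onz(ft,T(*p),.05))
for p in [(318,372),(412,317),(464,362),(372,420)]: P('jarC side',onz(fs,S(*p),.05))
# endstop top corners side
P('es side',onz(fs,S(165,447),.075));P('es side',onz(fs,S(296,438),.075))
P('es top',onz(ft,T(68,200),.075));P('es top',onz(ft,T(88,338),.075))
for p in [(325,222),(327,272),(435,200),(480,245)]: P('rattle side',onz(fs,S(*p),.02))
for p in [(475,352),(525,500)]: P('rattle top',onz(ft,T(*p),.025))
E
python3 m.py
```

```text
lidA top [0.6091 0.2119 0.09  ]
lidB top [0.6429 0.0452 0.09  ]
lidA side [0.6079 0.2052 0.09  ]
lidB side [0.6414 0.0375 0.09  ]
triA (array([0.6073, 0.2112, 0.097 ]), np.float64(0.0006))
triB (array([0.6406, 0.0458, 0.0979]), np.float64(0.0008))
collar (array([ 0.5937, -0.0467,  0.0368]), np.float64(0.0039))
collar top z.052 [ 0.5993 -0.0456  0.032 ]
handle top [0.6498 0.0072 0.12  ]
sleeve top [ 0.6616 -0.0335  0.05  ]
jarC top [0.5273 0.1961 0.05  ]
jarC top [0.5586 0.1649 0.05  ]
jarC top [0.5058 0.1158 0.05  ]
jarC top [0.472  0.1469 0.05  ]
jarC side [0.5559 0.1658 0.05  ]
jarC side [0.5038 0.1181 0.05  ]
jarC side [0.4727 0.1506 0.05  ]
jarC side [0.5233 0.1984 0.05  ]
es side [0.6325 0.2476 0.075 ]
es side [0.5632 0.235  0.075 ]
es top [0.6311 0.2516 0.075 ]
es top [0.5574 0.2378 0.075 ]
rattle side [0.562  0.0121 0.02  ]
rattle side [0.5577 0.0568 0.02  ]
rattle side [ 0.4918 -0.015   0.02  ]
rattle side [0.4621 0.0241 0.02  ]
rattle top [0.5605 0.0312 0.025 ]
rattle top [0.4797 0.0037 0.025 ]
```

```bash
cat > m2.py <<'E'
from h import *
ft=cam('top')
t=ft['img'][140:260,235:345,::-1];cv2.imwrite('pics/z1.png',cv2.resize(t,None,fx=7,fy=5*7/5,interpolation=cv2.INTER_CUBIC)[:600,:800])
t=ft['img'][170:250,360:450,::-1];cv2.imwrite('pics/z2.png',cv2.resize(t,None,fx=7,fy=7,interpolation=cv2.INTER_CUBIC))
E
python3 m2.py
```

```text
(no output)
```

View pics/z1.png

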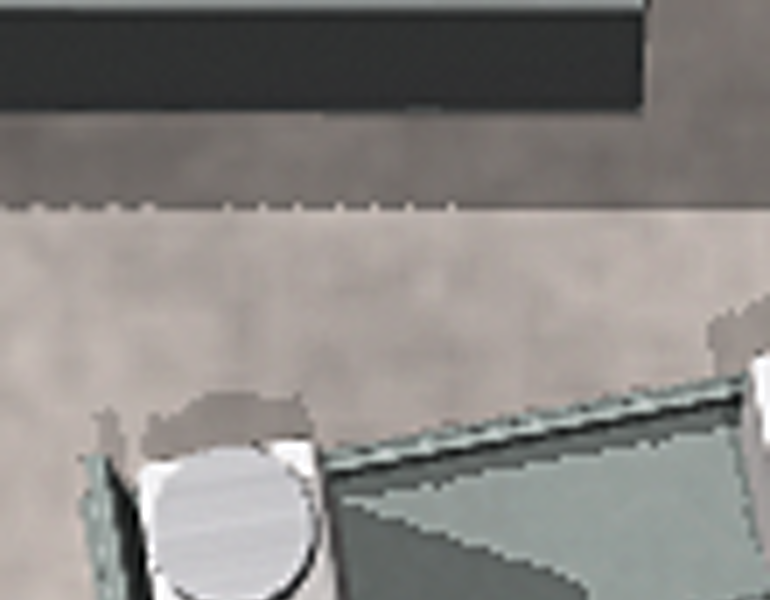

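View pics/z2.png

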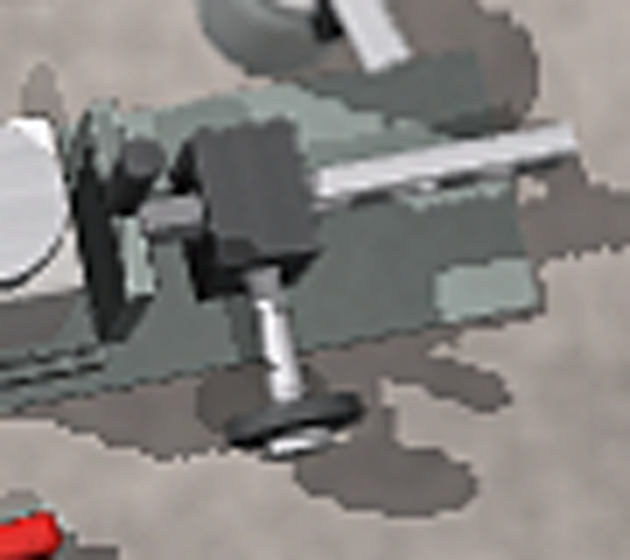

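```bash
cat > m3.py <<'E'
from h import *
ft=cam('top')
z1=lambda u,v:((u-3)/7+235,(v-3)/7+140)
z2=lambda u,v:((u-3)/7+360,(v-3)/7+170)
a=onz(ft,z1(330,458),.017);b=onz(ft,z1(745,380),.017);d=(a-b)[:2];print('lip',a,b,np.arctan2(-d[0],d[1]))
T=lambda u,v:(230+(u-1.3)/3.6,150+(v-1.3)/3.6)
a=onz(ft,T(95,355),.0);b=onz(ft,T(740,235),.0);d=(a-b)[:2];print('base near',a,b,np.arctan2(-d[0],d[1]))
a=onz(ft,z2(320,190),.044);b=onz(ft,z2(575,140),.044);d=(a-b)[:2];print('bar',a,b,np.arctan2(-d[0],d[1]))
for n,p,z in [('sleeve',(255,190),.05),('button',(298,440),.032),('collar',(296,420),.032),('shank',(265,275),.037),('shank2',(290,390),.037),('handle',(143,158),.12)]:
    print(n,np.round(onz(ft,z2(*p),z),4))
E
python3 m3.py
```

```text
lip [0.6457888  0.19299769 0.017     ] [0.67124344 0.07266023 0.017     ] 0.20845441784805122
base near [0.5584722  0.24406293 0.        ] [ 0.63451411 -0.12446794  0.        ] 0.20348226339182335
bar [ 0.66096547 -0.05408026  0.044     ] [ 0.67725845 -0.12798337  0.044     ] 0.21699285005362653
sleeve [ 0.6591 -0.0345  0.05  ]
button [ 0.5909 -0.0489  0.032 ]
collar [ 0.5966 -0.0484  0.032 ]
shank [ 0.6375 -0.0392  0.037 ]
shank2 [ 0.6043 -0.0459  0.037 ]
handle [0.6493 0.0065 0.12  ]
```

Two blacks at top (257,330) and (327,342) are look-alikes. The white one at (299,269) is jar_c, as it is white and lies on its flat side before the lane. Everything fits the rack model: θ≈0.205, origin (0.6255, 0.127).

```bash
cat >> h.py <<'E'
th=0.205;O=np.array([.6255,.127]);c,s=np.cos(th),np.sin(th)
def r2w(x,y): return O+x*np.array([c,s])+y*np.array([-s,c])
def w2r(p): d=np.array(p)[:2]-O; return np.array([d@[c,s],d@[-s,c]])
def go(X,Y,Z,ang=None):
    """tool-frame delta to world pose; ang = world heading of tool x"""
    s=arm.read_state();R=Ro.from_quat(s['tool_rot']).as_matrix()
    d=R.T@(np.array([X,Y,Z])-s['ee_pos']);a=np.arctan2(R[1,0],R[0,0])
    tw=0 if ang is None else -((ang-a+np.pi)%(2*np.pi)-np.pi)
    print('delta',np.round(d,4),'twist',round(tw,3),'rows',np.ceil(max(np.linalg.norm(d)/.0417,abs(tw)/.125)))
def gor(x,y,Z,ang=None): go(*r2w(x,y),Z,ang)
E
python3 -c "
from h import *
print(w2r((.5909,-.0489)),w2r((.5966,-.0484)))
gor(-.045,-.173,.2,th+np.pi/2)"
```

```text
[-0.06968297 -0.1651734 ] [-0.06400054 -0.16584421]
delta [-0.4829  0.0532 -0.6024] twist -0.52 rows 19.0
```

Call:
jog_arm:
  motion:
    - [[-0.025, 0, -0.032, 0], [-0.05, 0, -0.064, 0], [-0.075, 0, -0.096, 0], [-0.1, 0, -0.128, 0], [-0.125, 0, -0.16, 0]]
  grip: -0.08

```text
t: 0.77
ee_pos: [0.3075, 0.4244, 0.2534]
tool_rot: [0.572, 0.416, -0.416, -0.572]
ft_force: [-0.0, 0.4, 0.2]
width: 0.0461
```

Call:
jog_arm:
  motion:
    - [[-0.025, 0, -0.032, 0], [-0.05, 0, -0.064, 0], [-0.075, 0, -0.096, 0], [-0.1, 0, -0.128, 0], [-0.125, 0, -0.16, 0]]

```text
t: 1.18
ee_pos: [0.4211, 0.2558, 0.2537]
tool_rot: [0.572, 0.416, -0.415, -0.572]
ft_force: [0.5, -0.6, 0.5]
width: 0.0459
```

Call:
jog_arm:
  motion:
    - [[-0.025, 0, -0.032, 0], [-0.05, 0, -0.064, 0], [-0.075, 0, -0.096, 0], [-0.1, 0, -0.128, 0], [-0.125, 0, -0.16, 0]]

```text
t: 1.6
ee_pos: [0.5346, 0.0872, 0.2536]
tool_rot: [0.572, 0.416, -0.415, -0.572]
ft_force: [0.3, 0.4, 1.0]
width: 0.0464
```

```bash
python3 -c "
from h import *
st();gor(-.045,-.173,.14,th+np.pi/2)"
```

```text
t 1.6 p [0.5346 0.0872 0.2536] R [[0.31, 0.001, -0.951], [0.951, 0.0, 0.31], [0.0, -1.0, -0.001]] f [0.3 0.4 1. ] w 0.0464 q [ 0.03  0.04  1.81  0.    1.29 -1.22]
delta [-0.1065  0.1137 -0.1209] twist -0.52 rows 5.0
```

Call:
jog_arm:
  motion:
    - [[-0.021, 0.015, -0.024, -0.104], [-0.043, 0.03, -0.048, -0.208], [-0.064, 0.05, -0.073, -0.312], [-0.085, 0.07, -0.097, -0.416], [-0.1065, 0.09, -0.121, -0.52]]

```text
t: 2.02
ee_pos: [0.6167, -0.0512, 0.1627]
tool_rot: [0.445, 0.55, -0.549, -0.445]
ft_force: [0.4, 0.3, -0.2]
width: 0.0463
```

```bash
python3 -c "
from h import *
st();cam('wrist','w1');cam('top','t1');gor(-.045,-.173,.044,th+np.pi/2)"
```

```text
t 2.02 p [ 0.6167 -0.0512  0.1627] R [[-0.209, 0.001, -0.978], [0.978, -0.0, -0.209], [-0.0, -1.0, -0.001]] f [ 0.4  0.3 -0.2] w 0.0463 q [-0.2   0.29  1.7   0.    1.15 -1.98]
delta [ 0.0014  0.1146 -0.0027] twist -0.003 rows 3.0
```

View pics/w1.png

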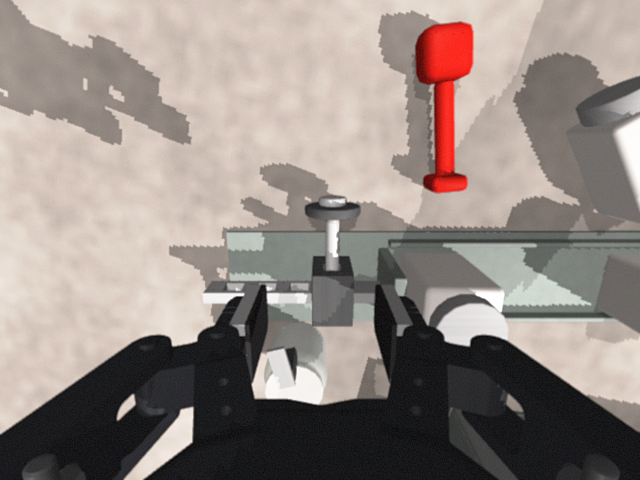

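```bash
python3 -c "
from h import *
f=cam('wrist')
for p,z in [((333,198),.032),((332,213),.032),((333,240),.037),((332,262),.04),((332,259),.05),((313,259),.05),((352,259),.05)]: print(p,np.round(w2r(onz(f,p,z)),4))
print(proj(f,[[*r2w(-.045,-.173),.02],[*r2w(-.06,-.165),.032]]))
"
```

```text
(333, 198) [-0.0773 -0.1653]
(332, 213) [-0.0667 -0.1659]
(333, 240) [-0.0484 -0.1653]
(332, 262) [-0.0332 -0.166 ]
(332, 259) [-0.0387 -0.1664]
(313, 259) [-0.0387 -0.1792]
(352, 259) [-0.0387 -0.1529]
[[321.91918065 238.48614478]
 [333.27063028 222.37888906]]
```

Call:
jog_arm:
  motion:
    - [[0, 0.035, -0.002, 0], [0, 0.07, -0.002, 0], [0, 0.1, -0.002, 0], [0, 0.117, -0.002, 0], [0, 0.119, -0.002, 0]]

```text
t: 2.58
ee_pos: [0.6142, -0.0473, 0.0406]
tool_rot: [-0.444, -0.547, 0.55, 0.449]
ft_force: [-1.5, 0.5, -0.6]
width: 0.0464
```

```bash
python3 -c "
from h import *
st();f=cam('wrist','w2');f=cam('side');cv2.imwrite('pics/s2.png',cv2.resize(f['img'][150:270,230:390,::-1],None,fx=5,fy=5));gor(-.048,-.165,.044,th+np.pi/2)"
```

```text
t 2.58 p [ 0.6142 -0.0473  0.0406] R [[-0.204, -0.008, -0.979], [0.979, 0.002, -0.204], [0.003, -1.0, 0.007]] f [-1.5  0.5 -0.6] w 0.0464 q [-0.19  0.46  1.75  0.    0.95 -1.97]
delta [0.0049 0.0006 0.0045] twist 0.001 rows 1.0
```

View pics/w2.png

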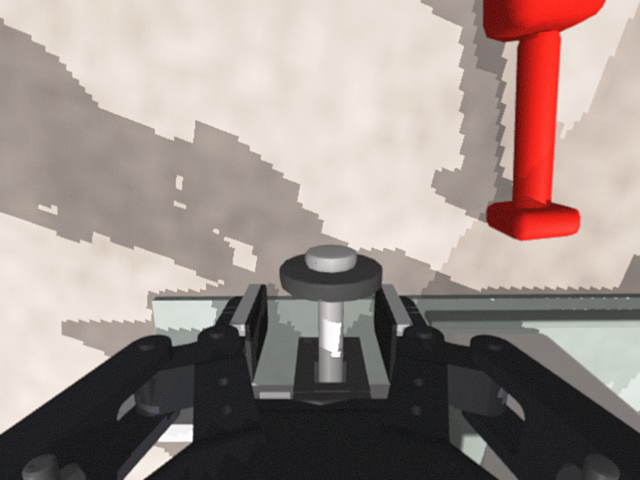

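View pics/s2.png

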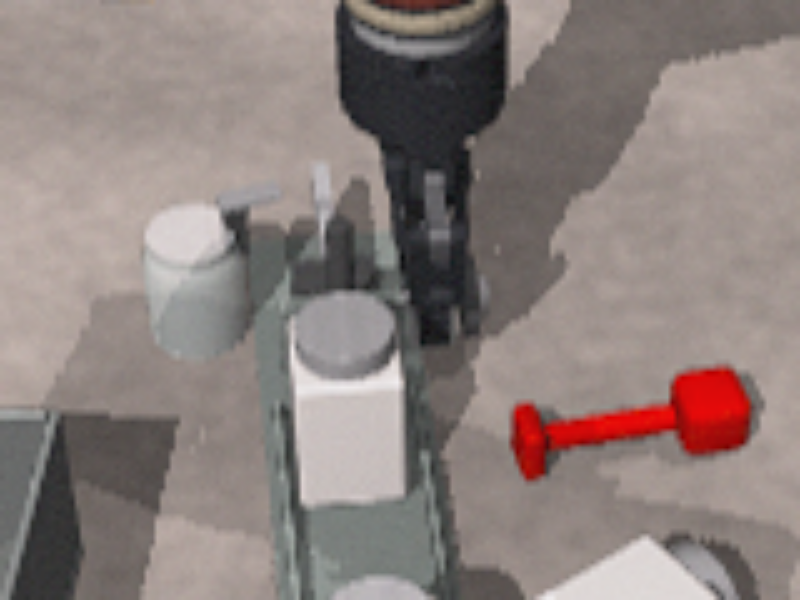

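Call:
jog_arm:
  motion:
    - [[0.005, -0.002, 0.0, 0], [0.005, -0.002, 0.0, 0], [0.005, -0.002, 0.004, 0], [0.005, -0.002, 0.01, 0], [0.005, -0.002, 0.016, 0]]
  grip: 0.5

```text
t: 3.1
ee_pos: [0.6061, -0.0471, 0.0489]
tool_rot: [0.45, 0.552, -0.545, -0.443]
ft_force: [12.0, 4.5, -7.3]
width: 0.0217
```

Call:
jog_arm:
  motion:
    - [[0, 0, 0.007, 0], [0, 0, 0.014, 0], [0, 0, 0.021, 0], [0, 0, 0.026, 0], [0, 0, 0.026, 0]]

```text
t: 3.52
ee_pos: [0.5741, -0.0532, 0.0462]
tool_rot: [-0.446, -0.548, 0.549, 0.447]
ft_force: [-0.7, -0.4, -0.4]
width: 0.0212
```

```bash
python3 -c "
from h import *
s=st();print(w2r(s['ee_pos']));f=cam('wrist','w3')"
```

```text
t 3.52 p [ 0.5741 -0.0532  0.0462] R [[-0.203, -0.002, -0.979], [0.979, -0.0, -0.203], [0.0, -1.0, 0.002]] f [-0.7 -0.4 -0.4] w 0.0212 q [-0.21  0.38  1.85 -0.    0.92 -1.99]
[-0.0869977  -0.16598652]
```

View pics/w3.png

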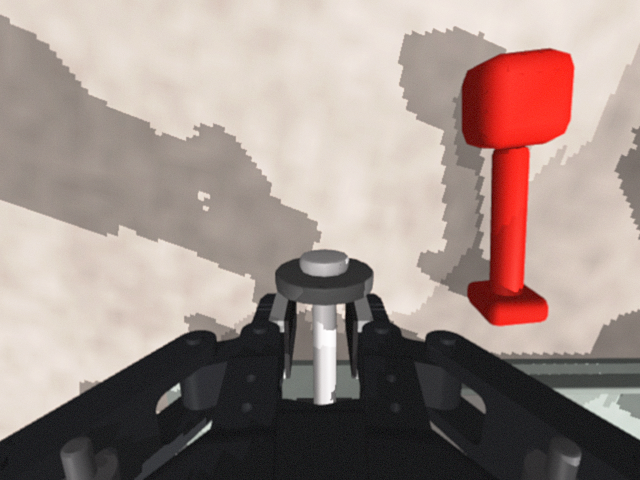

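Call:
jog_arm:
  motion:
    - [[0, -0.02, -0.002, 0], [0, -0.06, -0.002, 0], [0, -0.1, -0.002, 0], [0, -0.13, -0.002, 0], [0, -0.13, -0.002, 0.12]]

```text
t: 3.98
ee_pos: [0.582, -0.0534, 0.1842]
tool_rot: [0.483, 0.523, -0.518, -0.475]
ft_force: [1.6, 0.6, -0.1]
width: 0.0214
```

```bash
python3 -c "
from h import *
st();f=cam('top','t4');cv2.imwrite('pics/t4c.png',cv2.resize(f['img'][170:370,230:450,::-1],None,fx=3,fy=3))
for p in [(245,307),(270,307),(270,355),(303,345),(328,328),(346,323),(353,345),(311,362)]: print(p,onz(f,p,.05)[:2])
m=f['img'].min(2)>215
m=m.astype(np.uint8);m[:235]=0;m[300:]=0;m[:,:265]=0;m[:,330:]=0
cs=cv2.findContours(m,0,2)[0];c0=max(cs,key=cv2.contourArea);print(cv2.contourArea(c0),cv2.minAreaRect(c0))
for p in cv2.boxPoints(cv2.minAreaRect(c0)): print(p,onz(f,p,.05)[:2])
go(.5004,.1436,.16,-.824)
"
```

```text
t 3.98 p [ 0.582  -0.0534  0.1842] R [[-0.083, 0.012, -0.996], [0.997, -0.003, -0.083], [-0.004, -1.0, -0.012]] f [ 1.6  0.6 -0.1] w 0.0214 q [-0.21  0.19  1.78 -0.    1.16 -1.87]
(245, 307) [0.43918296 0.25397447]
(270, 307) [0.44020662 0.2064916 ]
(270, 355) [0.35111058 0.2037821 ]
(303, 345) [0.37078009 0.14251127]
(328, 328) [0.40303574 0.09619423]
(346, 323) [0.41284765 0.06242686]
(353, 345) [0.37224655 0.04891053]
(311, 362) [0.33980707 0.12694938]
884.0 ((296.5309753417969, 267.035400390625), (37.62883758544922, 25.023174285888672), 48.8140754699707)
[274.72568 261.11505] [0.52761134 0.20026052]
[293.55753 244.63716] [0.56020269 0.16491295]
[318.33627 272.95575] [0.50638589 0.11614397]
[299.50443 289.43365] [0.47439876 0.15140009]
delta [0.2022 0.0201 0.0649] twist 2.471 rows 20.0
```

View pics/t4c.png

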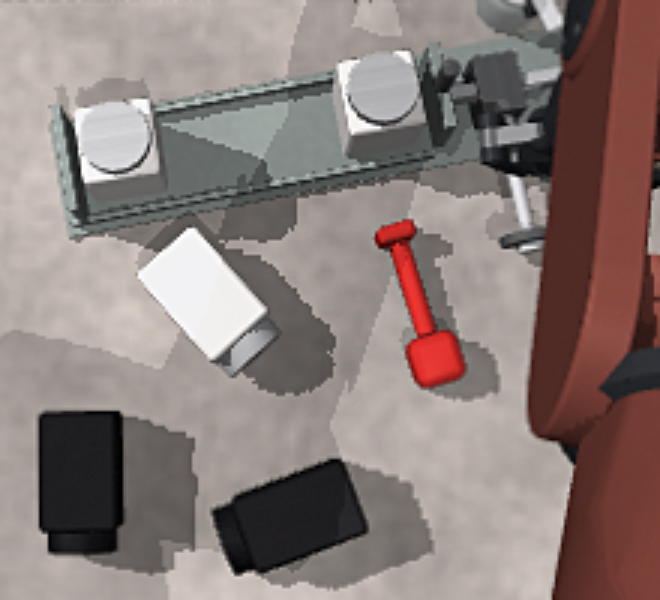

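Call:
jog_arm:
  motion:
    - [[0.02, 0, 0.006, 0.124], [0.04, 0, 0.013, 0.248], [0.06, 0, 0.019, 0.372], [0.08, 0, 0.026, 0.496], [0.1, 0, 0.032, 0.62]]
  grip: -0.76

```text
t: 4.45
ee_pos: [0.5348, 0.0452, 0.1741]
tool_rot: [-0.614, -0.347, 0.35, 0.616]
ft_force: [-0.3, -0.7, 0.7]
width: 0.0753
```

Call:
jog_arm:
  motion:
    - [[0, 0, 0, 0.124], [0, 0, 0, 0.248], [0, 0, 0, 0.372], [0, 0, 0, 0.496], [0, 0, 0, 0.62]]

```text
t: 4.87
ee_pos: [0.5353, 0.0446, 0.1741]
tool_rot: [-0.692, -0.143, 0.147, 0.693]
ft_force: [-0.7, -0.1, -0.1]
width: 0.0748
```

```bash
python3 -c "
from h import *
st();go(.5022,.1445,.14,-.831)
"
```

```text
t 4.87 p [0.5353 0.0446 0.1741] R [[0.916, -0.005, -0.401], [0.401, 0.0, 0.916], [-0.005, -1.0, 0.002]] f [-0.7 -0.1 -0.1] w 0.0748 q [-0.05  0.12  1.89 -0.    1.14 -0.46]
delta [0.0099 0.0343 0.1047] twist 1.243 rows 10.0
```

Call:
jog_arm:
  motion:
    - [[0.002, 0, 0.021, 0.124], [0.004, 0, 0.042, 0.248], [0.006, 0, 0.063, 0.372], [0.008, 0, 0.084, 0.496], [0.01, 0, 0.105, 0.62]]

```text
t: 5.28
ee_pos: [0.5017, 0.1449, 0.1741]
tool_rot: [0.704, -0.075, 0.072, -0.703]
ft_force: [0.1, 0.8, -0.3]
width: 0.0752
```

Call:
jog_arm:
  motion:
    - [[0, 0, 0, 0.124], [0, 0, 0, 0.248], [0, 0, 0, 0.372], [0, 0, 0, 0.496], [0, 0, 0, 0.623]]

```text
t: 5.7
ee_pos: [0.502, 0.1443, 0.1741]
tool_rot: [0.648, -0.286, 0.283, -0.646]
ft_force: [-0.1, -0.2, 0.3]
width: 0.0754
```

```bash
python3 -c "
from h import *
st();go(.5022,.1445,.03,-.831);f=cam('wrist','w5')
"
```

```text
t 5.7 p [0.502  0.1443 0.1741] R [[0.676, -0.005, 0.737], [-0.737, -0.001, 0.676], [-0.003, -1.0, -0.004]] f [-0.1 -0.2  0.3] w 0.0754 q [ 0.15  0.09  1.92 -0.    1.14  0.97]
delta [0.0004 0.1441 0.0009] twist 0.002 rows 4.0
```

View pics/w5.png

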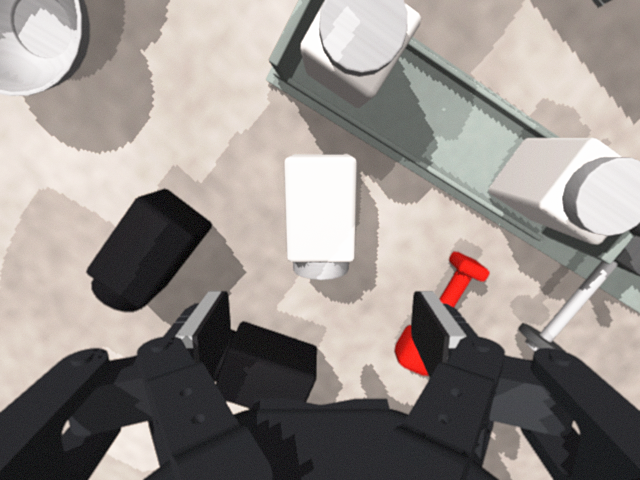

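Call:
jog_arm:
  motion:
    - [[0, 0.035, 0, 0], [0, 0.07, 0, 0], [0, 0.105, 0, 0], [0, 0.13, 0, 0], [0, 0.138, 0, 0]]

```text
t: 6.17
ee_pos: [0.4982, 0.1435, 0.0324]
tool_rot: [0.651, -0.286, 0.279, -0.646]
ft_force: [-0.6, 0.2, -0.4]
width: 0.0747
```

Call:
jog_arm:
  motion:
    - [[0, 0, 0, 0], [0, 0, 0, 0], [0, 0, 0, 0], [0, 0, 0, 0]]
  grip: 0.6
  newtons: 25

```text
t: 6.5
ee_pos: [0.5057, 0.1448, 0.0403]
tool_rot: [-0.647, 0.282, -0.284, 0.649]
ft_force: [0.7, -0.4, -0.5]
width: 0.0498
```

```bash
python3 -c "
from h import *
st();f=cam('wrist','w6')
"
```

```text
t 6.5 p [0.5057 0.1448 0.0403] R [[0.679, 0.004, 0.734], [-0.734, 0.0, 0.679], [0.002, -1.0, 0.003]] f [ 0.7 -0.4 -0.5] w 0.0498 q [ 0.15  0.3   1.97 -0.    0.87  0.97]
```

View pics/w6.png

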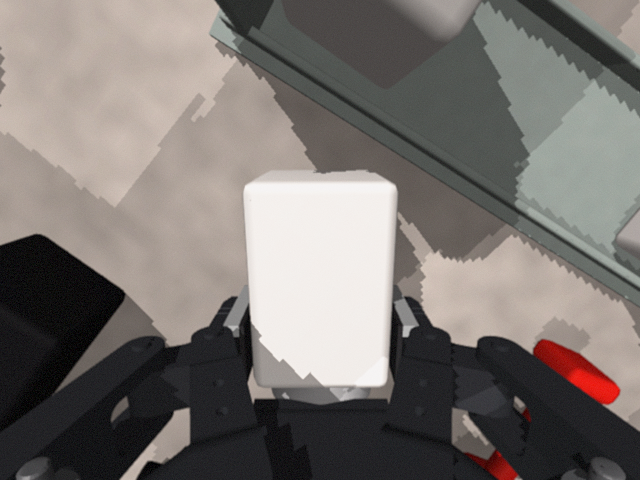

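Call:
jog_arm:
  motion:
    - [[0, -0.005, -0.01, 0], [0, -0.015, -0.02, 0], [0, -0.03, -0.03, 0], [0, -0.045, -0.04, 0], [0, -0.06, -0.04, 0]]

```text
t: 6.97
ee_pos: [0.4723, 0.1161, 0.099]
tool_rot: [0.648, -0.284, 0.283, -0.647]
ft_force: [-0.1, 0.3, -1.3]
width: 0.0494
```

```bash
python3 -c "
from h import *
st();f=cam('side');cv2.imwrite('pics/s7.png',cv2.resize(f['img'][190:350,250:450,::-1],None,fx=4,fy=3.75))
cam('wrist','w7')"
```

```text
t 6.97 p [0.4723 0.1161 0.099 ] R [[0.678, -0.002, 0.735], [-0.735, -0.001, 0.678], [-0.001, -1.0, -0.002]] f [-0.1  0.3 -1.3] w 0.0494 q [ 0.1   0.12  2.05 -0.    0.98  0.92]
```

View pics/s7.png

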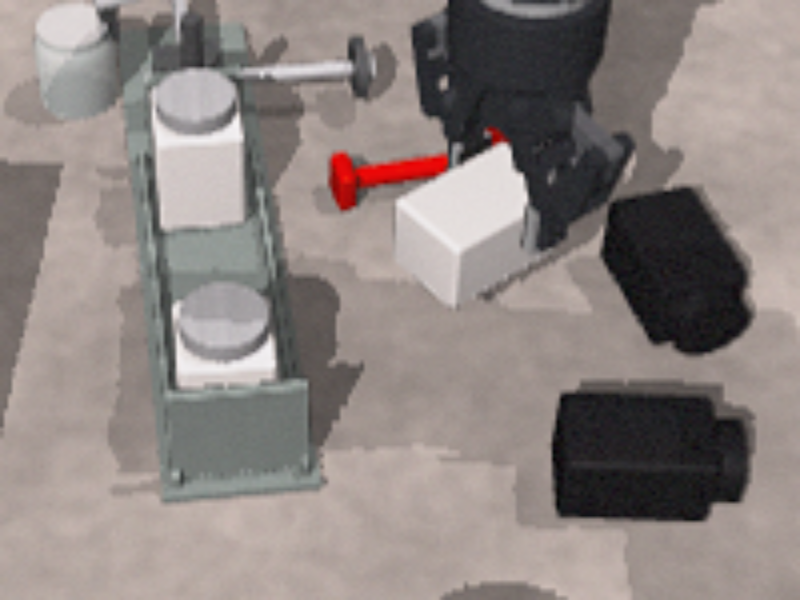

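View pics/w7.png

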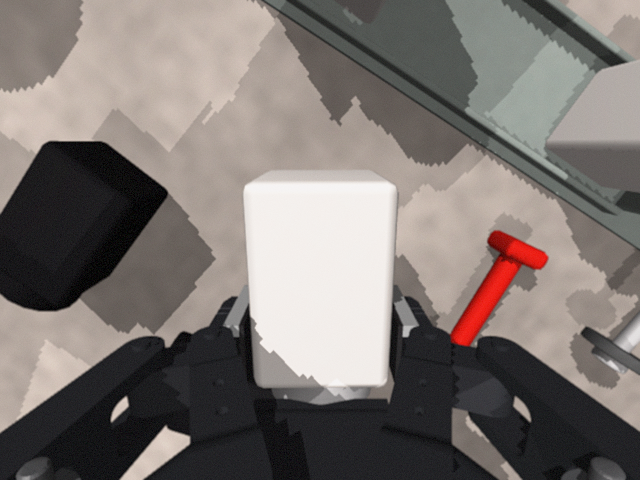

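The jar did not swing at 25 N. I'll set it down here, in clear space, and regrip close to the lid with minimum force for more gravity lever.

Call:
jog_arm:
  motion:
    - [[0, 0.025, 0, 0], [0, 0.045, 0, 0], [0, 0.056, 0, 0], [0, 0.06, 0, 0], [0, 0.06, 0, 0]]

```text
t: 7.48
ee_pos: [0.4741, 0.1173, 0.0384]
tool_rot: [0.648, -0.284, 0.283, -0.647]
ft_force: [-1.6, -0.6, 1.5]
width: 0.0496
```

Call:
jog_arm:
  motion:
    - [[0, 0, 0, 0], [0, -0.002, 0, 0], [0, -0.004, -0.007, 0], [0, -0.004, -0.014, 0], [0, -0.004, -0.014, 0]]
  grip: -0.4
  newtons: 20

```text
t: 7.9
ee_pos: [0.4628, 0.1071, 0.0421]
tool_rot: [0.648, -0.284, 0.283, -0.647]
ft_force: [-0.3, -0.5, -0.3]
width: 0.0594
```

```bash
python3 -c "
from h import *
st();f=cam('side');cv2.imwrite('pics/s8.png',cv2.resize(f['img'][190:350,250:450,::-1],None,fx=4,fy=3.75))
cam('wrist','w8')"
```

```text
t 7.9 p [0.4628 0.1071 0.0421] R [[0.678, -0.002, 0.735], [-0.735, -0.0, 0.678], [-0.001, -1.0, -0.002]] f [-0.3 -0.5 -0.3] w 0.0594 q [ 0.08  0.21  2.09 -0.    0.85  0.91]
```

View pics/s8.png

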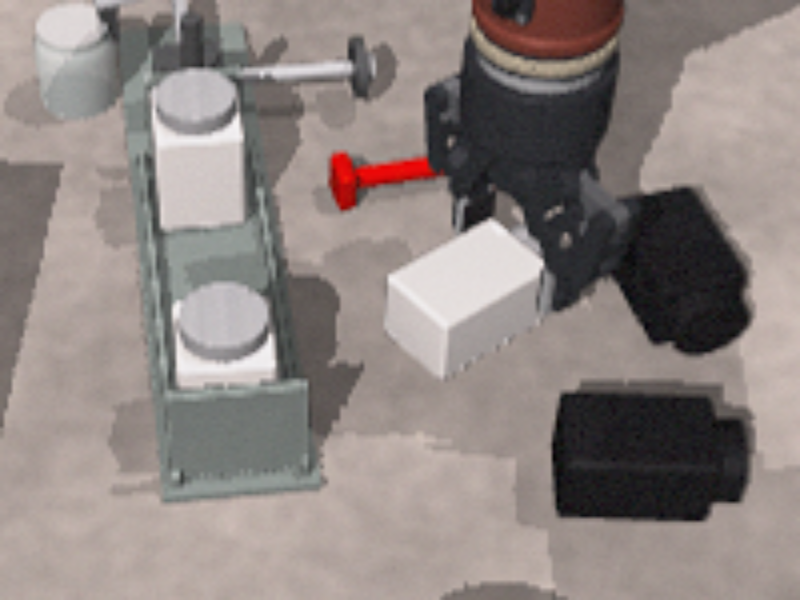

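View pics/w8.png

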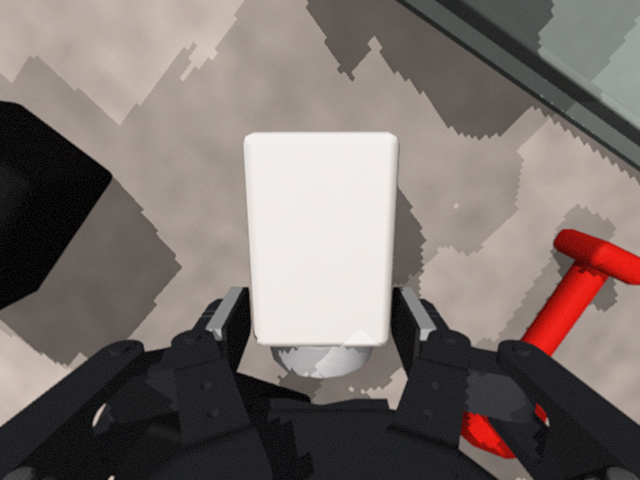

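Call:
jog_arm:
  motion:
    - [[0, 0, -0.005, 0], [0, 0, -0.005, 0], [0, 0, -0.005, 0], [0, 0, -0.005, 0]]
  grip: 0.22
  newtons: 20

```text
t: 8.33
ee_pos: [0.461, 0.1042, 0.0428]
tool_rot: [0.648, -0.283, 0.284, -0.648]
ft_force: [-0.6, -2.1, 5.7]
width: 0.0493
```

Call:
jog_arm:
  motion:
    - [[0, -0.012, 0.008, 0], [0, -0.023, 0.018, 0], [0, -0.032, 0.03, 0], [0, -0.038, 0.043, 0], [0, -0.042, 0.057, 0]]

```text
t: 8.75
ee_pos: [0.5024, 0.1436, 0.0843]
tool_rot: [0.648, -0.284, 0.283, -0.648]
ft_force: [0.6, -1.2, -0.9]
width: 0.0495
```

```bash
python3 -c "
from h import *
st();f=cam('side');cv2.imwrite('pics/s9.png',cv2.resize(f['img'][190:350,250:450,::-1],None,fx=4,fy=3.75))
cam('wrist','w9')"
```

```text
t 8.75 p [0.5024 0.1436 0.0843] R [[0.678, -0.001, 0.735], [-0.735, 0.0, 0.678], [-0.001, -1.0, -0.0]] f [ 0.6 -1.2 -0.9] w 0.0495 q [0.14 0.22 1.97 0.   0.96 0.97]
```

View pics/s9.png

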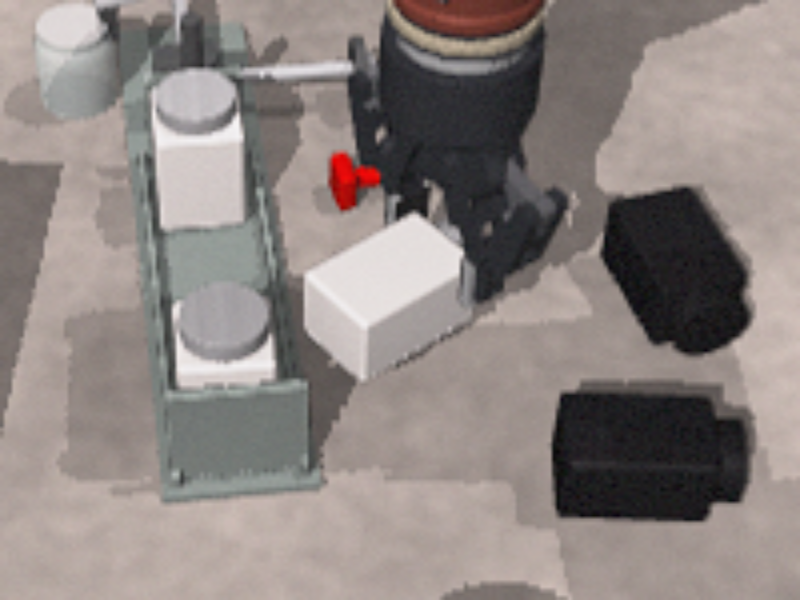

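View pics/w9.png

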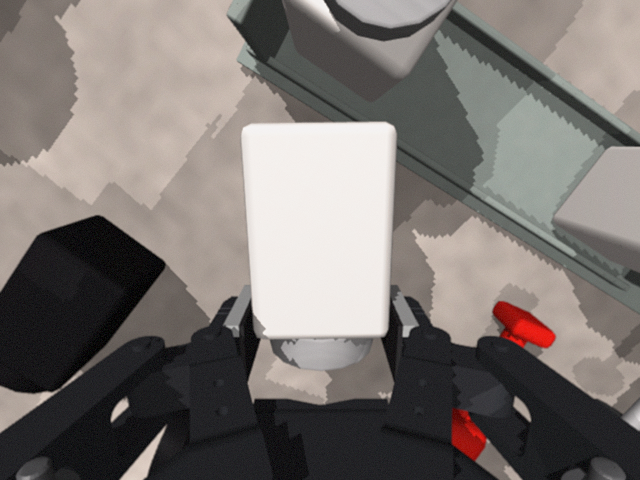

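Call:
jog_arm:
  motion:
    - [[0, 0, 0, 0], [0, 0, 0, 0], [0, 0, 0, 0]]
  grip: -0.13

```text
t: 9.1
ee_pos: [0.5009, 0.1426, 0.0831]
tool_rot: [0.648, -0.284, 0.283, -0.647]
ft_force: [-0.6, -0.2, -1.9]
width: 0.0495
```

```bash
cat > look.py <<'E'
import sys
from h import *
st();n=sys.argv[1];f=cam('side');g=cam('wrist')
a=cv2.resize(f['img'][190:350,250:450,::-1],(500,400));b=cv2.resize(g['img'][:,:,::-1],(300,225))
o=np.zeros((400,800,3),np.uint8);o[:,:500]=a;o[:225,500:]=b;cv2.imwrite(f'pics/{n}.png',o)
E
python3 look.py l1
```

```text
t 9.1 p [0.5009 0.1426 0.0831] R [[0.678, -0.003, 0.735], [-0.735, -0.001, 0.678], [-0.002, -1.0, -0.003]] f [-0.6 -0.2 -1.9] w 0.0495 q [ 0.14  0.22  1.97 -0.    0.96  0.97]
```

View pics/l1.png

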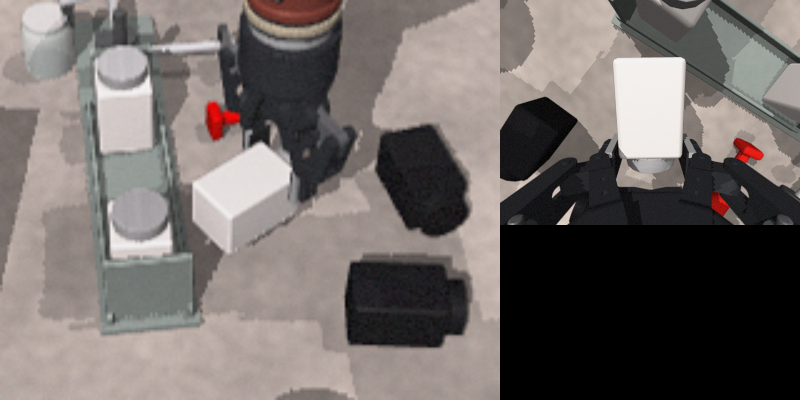

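Call:
jog_arm:
  motion:
    - [[0, 0, 0, 0], [0, 0, 0, 0], [0, 0, 0, 0]]
  grip: -0.16

```text
t: 9.45
ee_pos: [0.5024, 0.143, 0.0843]
tool_rot: [0.648, -0.284, 0.284, -0.648]
ft_force: [1.0, 0.6, -1.0]
width: 0.0495
```

```bash
python3 look.py l2
```

```text
t 9.45 p [0.5024 0.143  0.0843] R [[0.678, -0.0, 0.735], [-0.735, -0.0, 0.678], [-0.0, -1.0, -0.0]] f [ 1.   0.6 -1. ] w 0.0495 q [ 0.14  0.22  1.97 -0.    0.96  0.97]
```

View pics/l2.png

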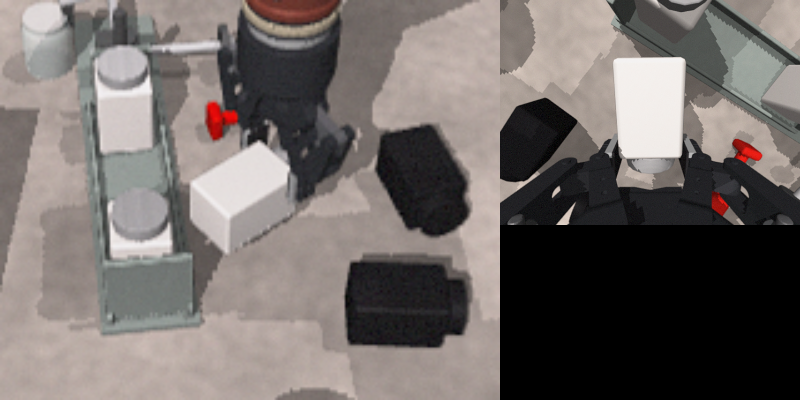

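Call:
jog_arm:
  motion:
    - [[0, 0.015, -0.01, 0], [0, 0.028, -0.02, 0], [0, 0.036, -0.02, 0], [0, 0.036, -0.02, 0]]

```text
t: 9.88
ee_pos: [0.4858, 0.1293, 0.0463]
tool_rot: [0.648, -0.285, 0.282, -0.647]
ft_force: [-0.7, -0.1, -1.4]
width: 0.0495
```

Call:
jog_arm:
  motion:
    - [[0, 0, 0, 0], [0, 0, 0, 0]]
  grip: -0.17

```text
t: 10.05
ee_pos: [0.489, 0.1299, 0.049]
tool_rot: [-0.647, 0.283, -0.284, 0.648]
ft_force: [0.7, 0.0, -1.3]
width: 0.0499
```

```bash
python3 look.py l3
```

```text
t 10.05 p [0.489  0.1299 0.049 ] R [[0.679, 0.002, 0.735], [-0.735, 0.0, 0.679], [0.001, -1.0, 0.002]] f [ 0.7  0.  -1.3] w 0.0499 q [0.12 0.25 2.02 0.   0.88 0.95]
```

View pics/l3.png

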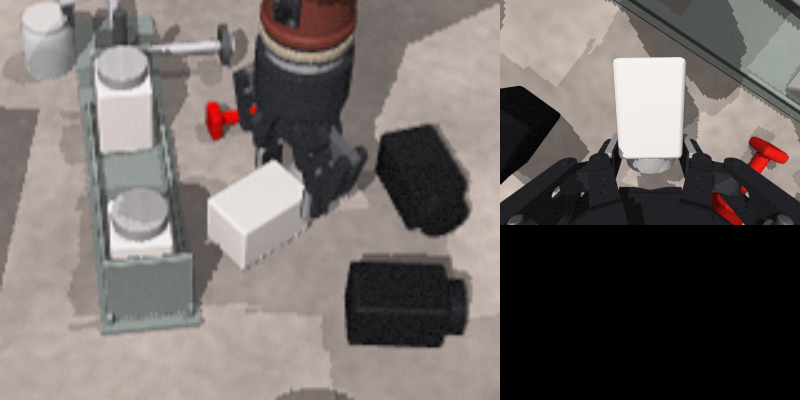

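Call:
jog_arm:
  motion:
    - [[0, 0, 0, 0], [0, 0, 0, 0]]
  grip: -0.178

```text
t: 10.32
ee_pos: [0.4888, 0.1299, 0.0492]
tool_rot: [-0.647, 0.283, -0.284, 0.648]
ft_force: [1.1, 0.8, -0.8]
width: 0.0503
```

```bash
python3 look.py l4
```

```text
t 10.32 p [0.4888 0.1299 0.0492] R [[0.679, 0.002, 0.734], [-0.734, 0.0, 0.679], [0.001, -1.0, 0.002]] f [ 1.1  0.8 -0.8] w 0.0503 q [0.12 0.25 2.02 0.   0.88 0.95]
```

View pics/l4.png

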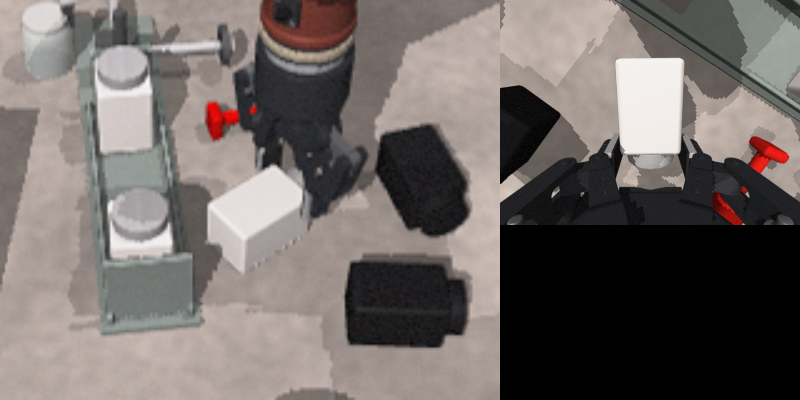

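Call:
jog_arm:
  motion:
    - [[0, 0, 0, 0], [0, 0, 0, 0], [0, -0.01, 0, 0], [0, -0.022, 0, 0], [0, -0.03, 0, 0]]
  grip: -0.172

```text
t: 10.83
ee_pos: [0.4884, 0.1297, 0.08]
tool_rot: [-0.648, 0.283, -0.284, 0.648]
ft_force: [0.5, 0.2, 0.4]
width: 0.0503
```

```bash
python3 look.py l5
```

```text
t 10.83 p [0.4884 0.1297 0.08  ] R [[0.679, 0.001, 0.735], [-0.735, 0.0, 0.679], [0.001, -1.0, 0.001]] f [0.5 0.2 0.4] w 0.0503 q [0.12 0.19 2.01 0.   0.94 0.95]
```

View pics/l5.png

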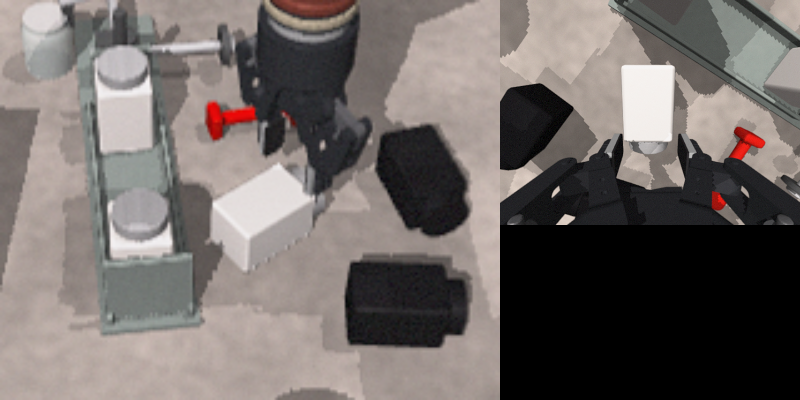

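The jar slipped and is lying flat again, unharmed. New plan: grip it firmly, carry it to the near lip, and press the lower part of its bottom face on the lip's top edge. The off-centre push should turn it in the pads. First I'll re-measure it.

```bash
cat > jc.py <<'E'
from h import *
f=cam('wrist','w10');img=f['img']
m=(img.min(2)>200).astype(np.uint8);m=cv2.morphologyEx(m,cv2.MORPH_OPEN,np.ones((5,5)))
for c0 in cv2.findContours(m,0,2)[0]:
    if cv2.contourArea(c0)<3000: continue
    r=cv2.minAreaRect(c0);print(cv2.contourArea(c0),np.round(r[0]))
    b=cv2.boxPoints(r);w=np.array([onz(f,p,.05)[:2] for p in b]);print(np.round(b),np.round(w,4).tolist(),'cen',w.mean(0),[np.round(np.linalg.norm(w[i]-w[i-1]),4) for i in range(4)])
st()
E
python3 jc.py
```

```text
16901.0 [315. 220.]
[[259. 139.]
 [371. 139.]
 [371. 301.]
 [259. 301.]] [[0.5234, 0.1951], [0.5543, 0.1616], [0.5035, 0.1109], [0.4685, 0.1488]] cen [0.51244474 0.15412423] [np.float64(0.0718), np.float64(0.0455), np.float64(0.0718), np.float64(0.0515)]
t 10.98 p [0.4892 0.1298 0.0801] R [[0.679, 0.004, 0.735], [-0.735, 0.0, 0.679], [0.002, -1.0, 0.003]] f [-0.4  1.  -0.6] w 0.05 q [0.12 0.19 2.01 0.   0.94 0.95]
```

View pics/w10.png

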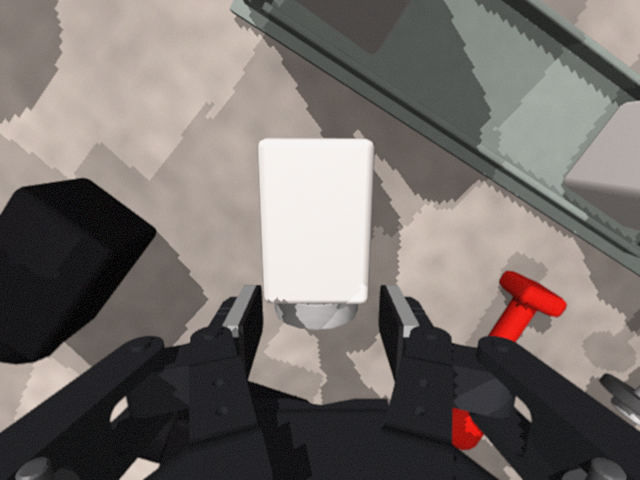

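Call:
jog_arm:
  motion:
    - [[-0.002, 0, 0.002, 0], [-0.002, 0.01, 0.005, 0], [-0.002, 0.025, 0.005, 0], [-0.002, 0.037, 0.005, 0], [-0.002, 0.037, 0.005, 0]]
  grip: -0.45

```text
t: 11.4
ee_pos: [0.4869, 0.1342, 0.0376]
tool_rot: [0.649, -0.286, 0.281, -0.646]
ft_force: [-1.2, -0.4, -0.6]
width: 0.062
```

Call:
jog_arm:
  motion:
    - [[0, 0, 0, 0], [0, 0, 0, 0], [0, 0, 0, 0]]
  grip: 0.3
  newtons: 30

```text
t: 11.65
ee_pos: [0.4904, 0.1345, 0.0415]
tool_rot: [-0.648, 0.283, -0.284, 0.648]
ft_force: [-0.5, -0.6, -0.5]
width: 0.0495
```

Call:
jog_arm:
  motion:
    - [[0, -0.03, -0.01, 0], [0, -0.06, -0.02, 0], [0, -0.09, -0.03, 0.12], [0, -0.1, -0.04, 0.24], [0, -0.1, -0.05, 0.36]]

```text
t: 12.07
ee_pos: [0.4565, 0.1006, 0.146]
tool_rot: [-0.583, 0.394, -0.399, 0.588]
ft_force: [0.0, 0.8, -0.0]
width: 0.0495
```

```bash
python3 look.py l6; python3 -c "
from h import *
gor(-.034-.09,.002,.09,th-np.pi/2)"
```

```text
t 12.07 p [0.4565 0.1006 0.146 ] R [[0.371, 0.01, 0.929], [-0.929, 0.001, 0.371], [0.003, -1.0, 0.009]] f [ 0.   0.8 -0. ] w 0.0495 q [ 0.07 -0.    2.07  0.    1.06  1.26]
delta [0.0155 0.0527 0.048 ] twist 0.18 rows 2.0
```

View pics/l6.png

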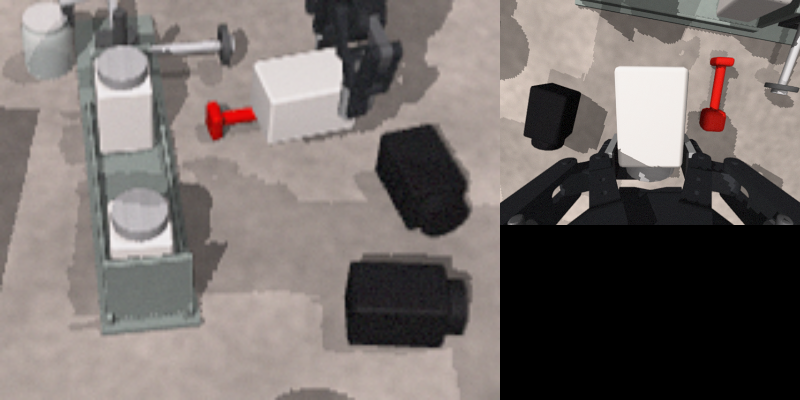

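Call:
jog_arm:
  motion:
    - [[0.005, 0.012, 0.012, 0.06], [0.01, 0.025, 0.025, 0.12], [0.015, 0.045, 0.04, 0.18], [0.0155, 0.06, 0.048, 0.18], [0.0155, 0.07, 0.048, 0.18]]

```text
t: 12.58
ee_pos: [0.5046, 0.1046, 0.0696]
tool_rot: [0.549, -0.445, 0.445, -0.549]
ft_force: [-0.3, -1.5, -1.1]
width: 0.0499
```

```bash
python3 look.py l7; python3 -c "
from h import *
gor(-.034-.074,.002,.049,th-np.pi/2)"
```

```text
t 12.58 p [0.5046 0.1046 0.0696] R [[0.207, -0.001, 0.978], [-0.978, 0.0, 0.207], [-0.0, -1.0, -0.0]] f [-0.3 -1.5 -1.1] w 0.0499 q [0.07 0.23 1.99 0.   0.92 1.43]
delta [0.0011 0.0195 0.0184] twist 0.003 rows 1.0
```

View pics/l7.png

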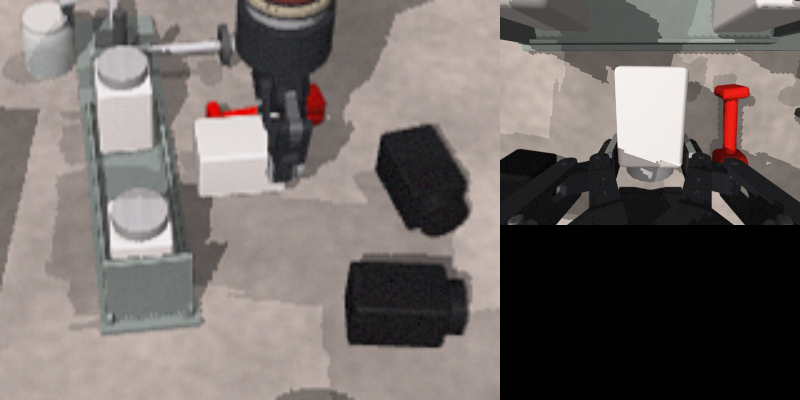

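Call:
jog_arm:
  motion:
    - [[0, 0.01, 0.005, 0], [0, 0.019, 0.012, 0], [0, 0.019, 0.017, 0], [0, 0.019, 0.021, 0], [0, 0.018, 0.024, 0]]

```text
t: 13.1
ee_pos: [0.5227, 0.1084, 0.0526]
tool_rot: [0.553, -0.448, 0.443, -0.546]
ft_force: [-11.8, -4.3, 3.6]
width: 0.0492
```

```bash
python3 look.py l8; python3 -c "
from h import *
print(w2r(arm.read_state()['ee_pos']))
gor(-.034-.060,.002,.066,th-np.pi/2)"
```

```text
t 13.1 p [0.5227 0.1084 0.0526] R [[0.207, -0.012, 0.978], [-0.978, -0.002, 0.207], [-0.0, -1.0, -0.012]] f [-11.8  -4.3   3.6] w 0.0492 q [ 0.07  0.3   1.94 -0.    0.91  1.44]
[-0.10452854  0.00272626]
delta [ 0.0008 -0.0136  0.0104] twist 0.003 rows 1.0
```

View pics/l8.png

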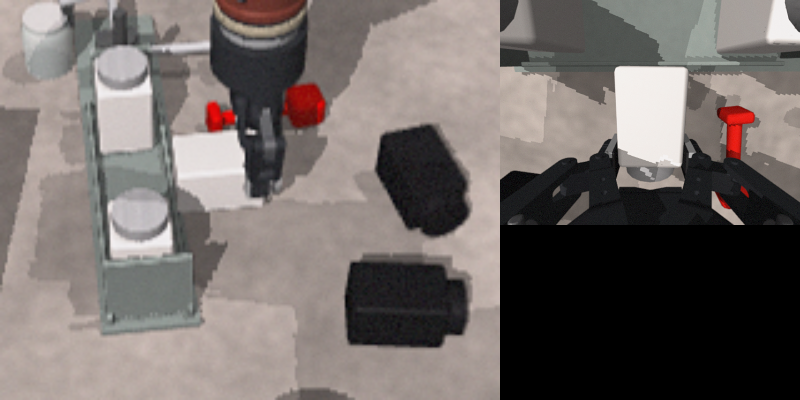

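Call:
jog_arm:
  motion:
    - [[0, -0.006, 0.005, 0], [0, -0.011, 0.01, 0], [0, -0.016, 0.015, 0], [0, -0.021, 0.02, 0], [0, -0.025, 0.025, 0]]

```text
t: 13.62
ee_pos: [0.5477, 0.1134, 0.0776]
tool_rot: [0.552, -0.448, 0.443, -0.546]
ft_force: [-5.0, -1.5, -1.8]
width: 0.0495
```

```bash
python3 look.py l9; python3 -c "
from h import *
print(w2r(arm.read_state()['ee_pos']))"
```

```text
t 13.62 p [0.5477 0.1134 0.0776] R [[0.206, -0.01, 0.979], [-0.979, -0.002, 0.206], [0.0, -1.0, -0.01]] f [-5.  -1.5 -1.8] w 0.0495 q [ 0.08  0.3   1.88 -0.    0.97  1.44]
[-0.07711711  0.00258002]
```

View pics/l9.png

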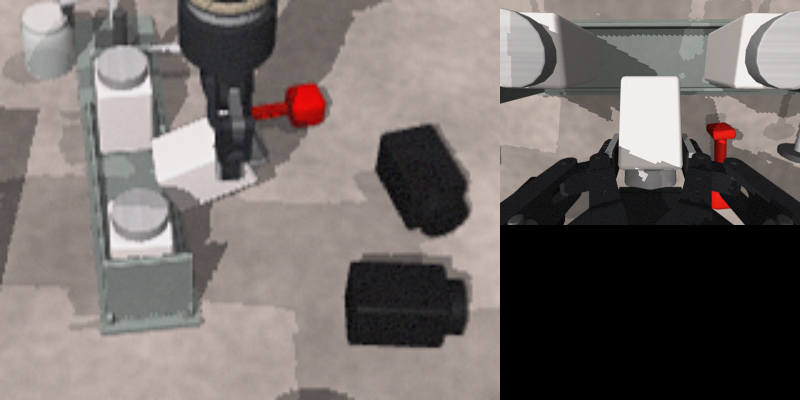

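Call:
jog_arm:
  motion:
    - [[0, -0.004, 0.006, 0], [0, -0.007, 0.011, 0], [0, -0.0105, 0.0175, 0], [0, -0.0125, 0.026, 0], [0, -0.0135, 0.0355, 0]]

```text
t: 14.13
ee_pos: [0.5876, 0.1218, 0.0931]
tool_rot: [-0.548, 0.445, -0.447, 0.55]
ft_force: [0.4, 0.0, -0.8]
width: 0.0495
```

```bash
python3 look.py l10; python3 -c "
from h import *
print(w2r(arm.read_state()['ee_pos']))"
```

```text
t 14.13 p [0.5876 0.1218 0.0931] R [[0.205, 0.003, 0.979], [-0.979, 0.0, 0.205], [0.0, -1.0, 0.003]] f [ 0.4  0.  -0.8] w 0.0495 q [0.09 0.35 1.78 0.   1.01 1.45]
[-0.03611844  0.00234458]
```

View pics/l10.png

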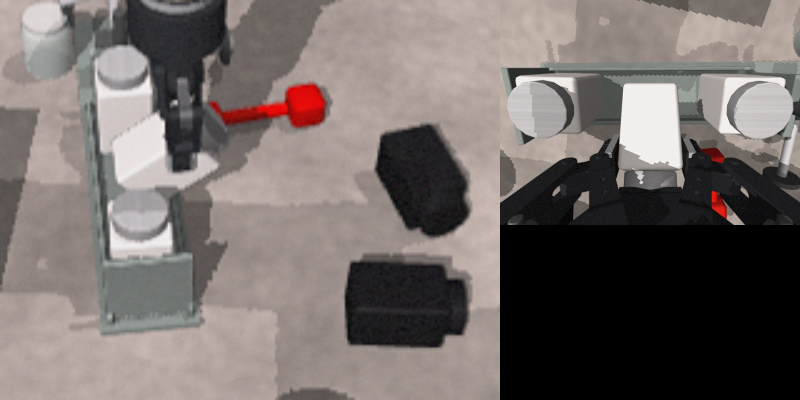

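```bash
python3 -c "
from h import *
f=cam('side');cv2.imwrite('pics/s11.png',cv2.resize(f['img'][205:285,260:360,::-1],None,fx=7,fy=7,interpolation=cv2.INTER_CUBIC))
def pj(ph,L=.07,n=.038):
    s=arm.read_state();G=np.array(s['ee_pos'])-[0,0,.003];u=np.array([-c_,-s_,0]);up=np.array([0,0,1.])
    a=np.cos(ph)*u+np.sin(ph)*up;b=-np.sin(ph)*u+np.cos(ph)*up;w=np.array([-s_,c_,0])*.025
    P=G-L*a-n*b
    return [P+w,P+.05*b+w,P+.076*a+w,P+.076*a+.05*b+w]
c_,s_=np.cos(th),np.sin(th)
for d in (20,30,40,50,60):
    print(d,np.round((proj(f,pj(np.radians(d)))-[260,205])*7).astype(int).tolist())
"
```

```text
20 [[251, 478], [187, 378], [487, 400], [430, 296]]
30 [[289, 493], [200, 404], [505, 391], [422, 297]]
40 [[330, 502], [220, 428], [522, 379], [414, 298]]
50 [[373, 507], [245, 448], [535, 365], [406, 301]]
60 [[418, 506], [275, 465], [546, 350], [399, 304]]
```

View pics/s11.png

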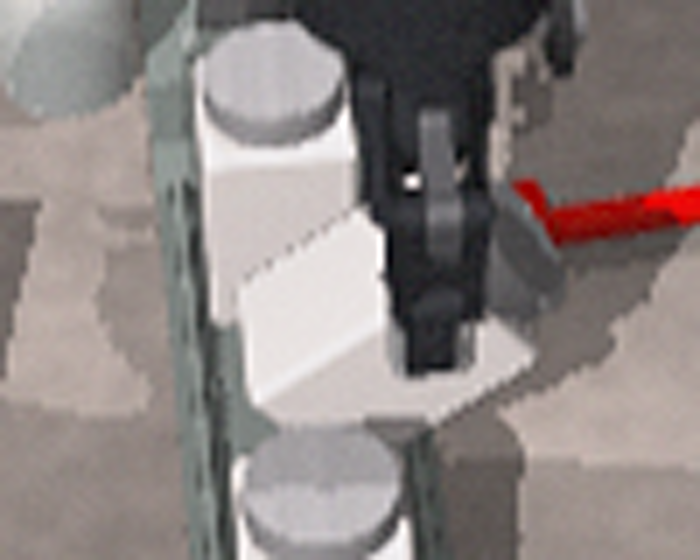

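Call:
jog_arm:
  motion:
    - [[0, -0.02, 0, 0], [0, -0.02, -0.025, 0], [0, -0.01, -0.05, 0], [0, 0.01, -0.05, 0], [0, 0.014, -0.05, 0]]

```text
t: 14.7
ee_pos: [0.5337, 0.111, 0.0751]
tool_rot: [0.55, -0.447, 0.444, -0.547]
ft_force: [-1.5, -1.0, -1.8]
width: 0.0493
```

```bash
python3 look.py l11; python3 -c "
from h import *
print(w2r(arm.read_state()['ee_pos']))
gor(-.066,.002,.074)
gor(-.053,.002,.08)
gor(-.042,.002,.082)
"
```

```text
t 14.7 p [0.5337 0.111  0.0751] R [[0.204, -0.006, 0.979], [-0.979, -0.0, 0.204], [-0.001, -1.0, -0.006]] f [-1.5 -1.  -1.8] w 0.0493 q [0.08 0.28 1.91 0.   0.96 1.44]
[-0.09047227  0.00269307]
delta [0.0007 0.0027 0.0245] twist 0 rows 1.0
delta [ 0.0007 -0.0034  0.0375] twist 0 rows 1.0
delta [ 0.0007 -0.0054  0.0485] twist 0 rows 2.0
```

View pics/l11.png

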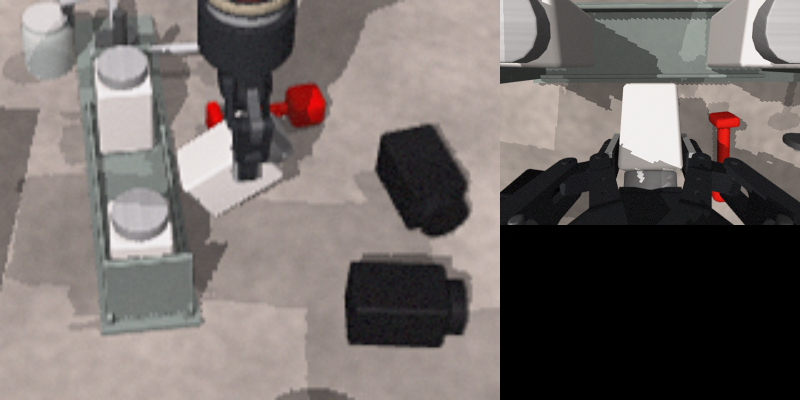

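```bash
cat > fit.py <<'E'
from h import *
from scipy.optimize import least_squares
def corners(ph,L,n,G):
    u=np.array([-np.cos(th),-np.sin(th),0]);up=np.array([0,0,1.])
    a=np.cos(ph)*u+np.sin(ph)*up;b=-np.sin(ph)*u+np.cos(ph)*up;w=np.array([-np.sin(th),np.cos(th),0])*.025
    P=G-L*a-n*b
    return [P+w,P+.05*b+w,P+.076*a+w]
def fit(f,obs,G,x0=(.65,.065,.036)):
    G=np.array(G)-[0,0,.003]
    ok=[i for i,o in enumerate(obs) if o is not None]
    r=least_squares(lambda x:(proj(f,corners(*x,G))[ok]-np.array([obs[i] for i in ok])).ravel(),x0)
    print('phi',np.degrees(r.x[0]),'L,n',r.x[1:],'res',np.round(r.fun,1),'P z',corners(*r.x,G)[0][2],'P x',w2r(corners(*r.x,G)[0]))
E
python3 -c "
from fit import *
f=cam('side');cv2.imwrite('pics/s12.png',cv2.resize(f['img'][225:285,310:375,::-1],None,fx=10,fy=10,interpolation=cv2.INTER_CUBIC))
fit(f,[(338,276),(323.2,265.2),(364,260.8)],arm.read_state()['ee_pos'])"
```

```text
phi 37.93904734087242 L,n [0.05411348 0.04290593] res [-1.2  0.6 -0.4  0.5  1.6 -1. ] P z 0.00776800583197472 P x [-0.07268223  0.02748353]
```

View pics/s12.png

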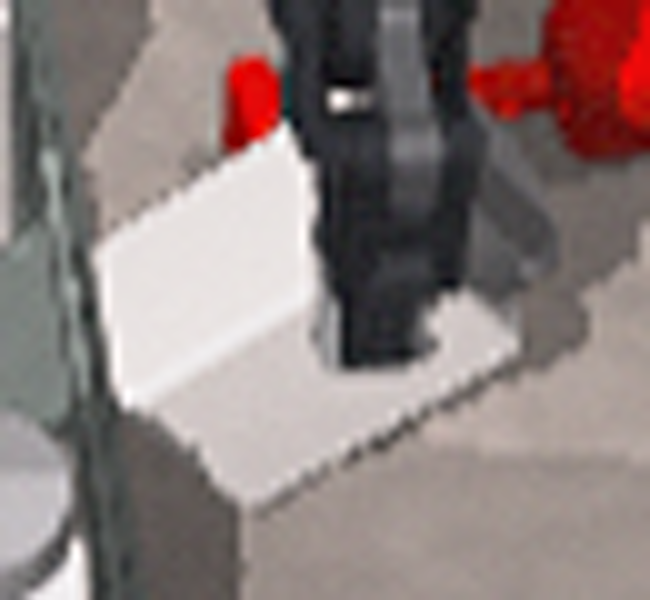

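```bash
python3 -c "
from fit import *
f=cam('side')
fit(f,[(334.5,275.8),(322.5,265.5),(362,259.5)],arm.read_state()['ee_pos']);print(w2r(arm.read_state()['ee_pos']),arm.read_state()['ee_pos'])"
```

```text
phi 37.6180649160984 L,n [0.05614358 0.04009952] res [ 0.2  0.5 -1.8 -0.2  1.6 -0. ] P z 0.009577642694205538 P x [-0.06808639  0.02741692]
[-0.08808102  0.00241692] [0.53877131 0.1114359  0.07861012]
```

Call:
jog_arm:
  motion:
    - [[0, 0.001, 0.02, 0], [0, 0.001, 0.03, 0], [0, -0.001, 0.037, 0], [0, -0.003, 0.044, 0], [0, -0.004, 0.052, 0]]

```text
t: 15.32
ee_pos: [0.5868, 0.1218, 0.0824]
tool_rot: [0.551, -0.447, 0.444, -0.547]
ft_force: [-6.1, -1.3, 1.8]
width: 0.0498
```

```bash
python3 look.py l13; python3 -c "
from h import *
print(w2r(arm.read_state()['ee_pos']))
"
```

```text
t 15.32 p [0.5868 0.1218 0.0824] R [[0.205, -0.007, 0.979], [-0.979, -0.001, 0.205], [-0.0, -1.0, -0.007]] f [-6.1 -1.3  1.8] w 0.0498 q [ 0.09  0.36  1.78 -0.    1.    1.45]
[-0.036804    0.00261782]
```

View pics/l13.png

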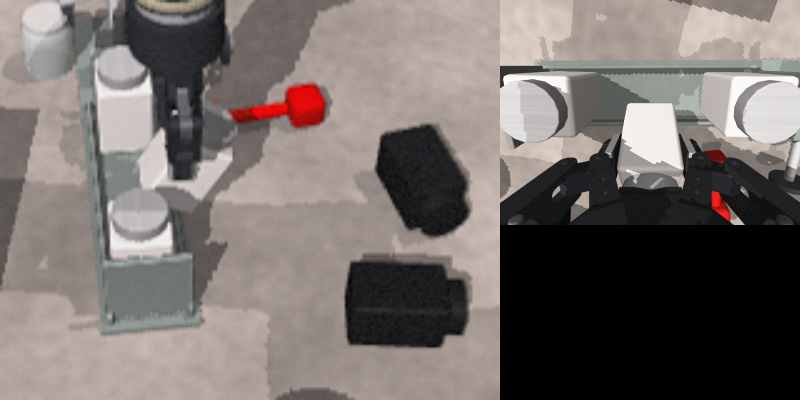

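Call:
jog_arm:
  motion:
    - [[0, 0.001, 0.007, 0], [0, 0.002, 0.013, 0], [0, 0.004, 0.018, 0], [0, 0.006, 0.023, 0], [0, 0.01, 0.03, 0]]

```text
t: 15.83
ee_pos: [0.6193, 0.1284, 0.0747]
tool_rot: [-0.548, 0.445, -0.446, 0.549]
ft_force: [-4.0, 0.4, 8.3]
width: 0.0498
```

```bash
python3 look.py l14; python3 -c "
from h import *
print(w2r(arm.read_state()['ee_pos']))
"
```

```text
t 15.83 p [0.6193 0.1284 0.0747] R [[0.204, 0.002, 0.979], [-0.979, 0.0, 0.204], [0.0, -1.0, 0.002]] f [-4.   0.4  8.3] w 0.0498 q [0.09 0.43 1.7  0.   1.   1.46]
[-0.00466524  0.00260342]
```

View pics/l14.png

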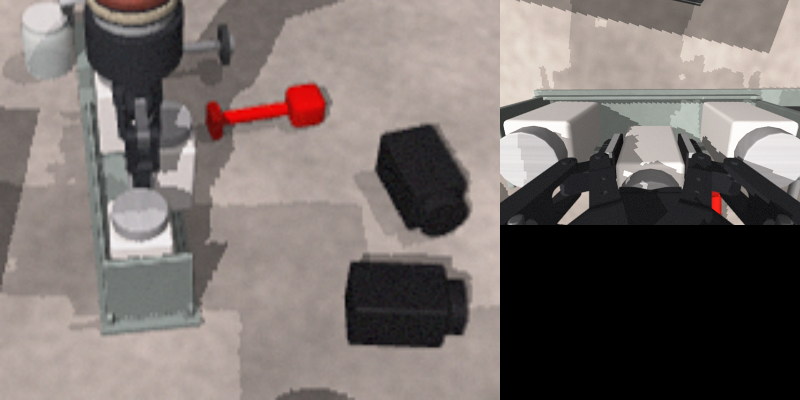

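```bash
python3 -c "
from h import *
f=cam('side');cv2.imwrite('pics/s15.png',cv2.resize(f['img'][205:285,265:365,::-1],None,fx=7,fy=7,interpolation=cv2.INTER_CUBIC))"
```

```text
(no output)
```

View pics/s15.png

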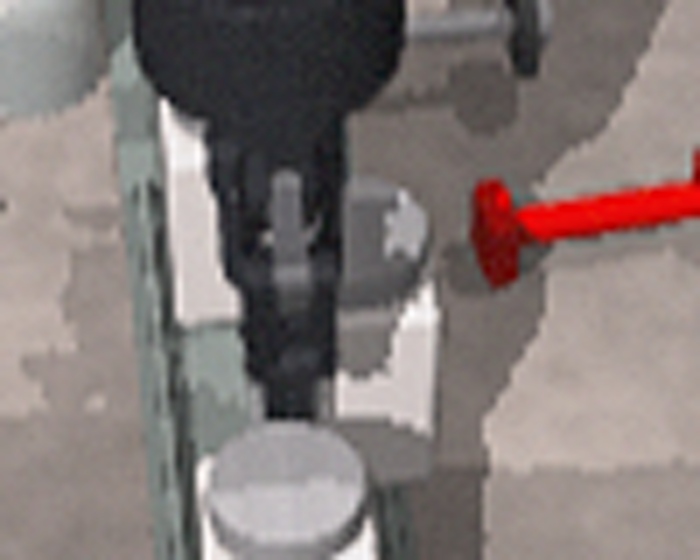

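Call:
jog_arm:
  motion:
    - [[0, -0.012, 0, 0], [0, -0.02, 0.005, 0], [0, -0.02, 0.012, 0], [0, -0.02, 0.019, 0], [0, -0.02, 0.019, 0]]

```text
t: 16.4
ee_pos: [0.6387, 0.1322, 0.0926]
tool_rot: [-0.548, 0.445, -0.447, 0.55]
ft_force: [0.5, -0.6, -1.7]
width: 0.0497
```

```bash
python3 -c "
from h import *
st();print(w2r(arm.read_state()['ee_pos']));G=arm.read_state()['ee_pos']
f=cam('side');cv2.imwrite('pics/s16.png',cv2.resize(f['img'][205:285,265:365,::-1],None,fx=7,fy=7,interpolation=cv2.INTER_CUBIC))
x,y=w2r(G)
P=[[*r2w(x-.04,y+.025),G[2]-.003-.056],[*r2w(x-.04,y+.025),G[2]-.003+.02],[*r2w(x-.015,y),G[2]-.003+.034]]
print(np.round((proj(f,P)-[265,205])*7))
cam('wrist','w16')"
```

```text
t 16.4 p [0.6387 0.1322 0.0926] R [[0.204, 0.004, 0.979], [-0.979, 0.0, 0.204], [0.0, -1.0, 0.004]] f [ 0.5 -0.6 -1.7] w 0.0497 q [0.1  0.44 1.65 0.   1.05 1.46]
[0.01396066 0.00235998]
[[352. 459.]
 [350. 285.]
 [255. 197.]]
```

View pics/s16.png

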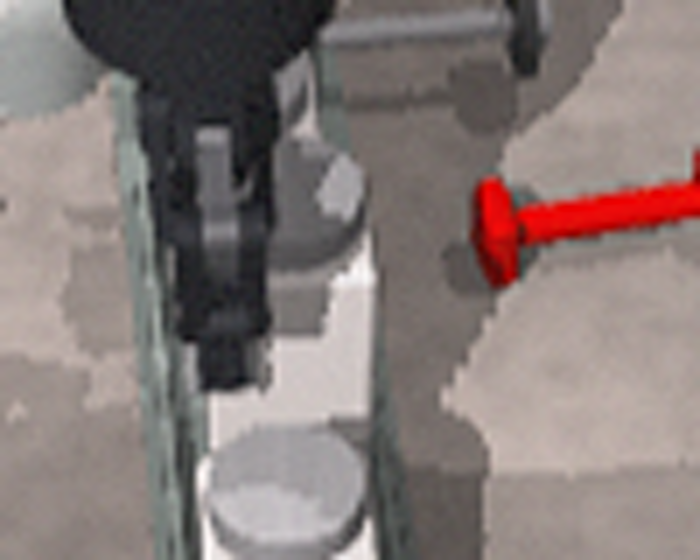

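View pics/w16.png

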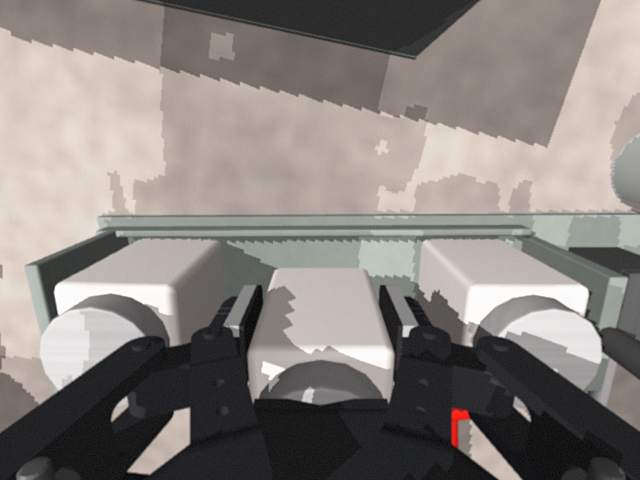

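Call:
jog_arm:
  motion:
    - [[0, 0, 0.006, 0], [0, 0.01, 0.006, 0], [0, 0.02, 0.006, 0], [0, 0.027, 0.006, 0], [0, 0.031, 0.006, 0]]

```text
t: 16.92
ee_pos: [0.6426, 0.1334, 0.0609]
tool_rot: [-0.549, 0.446, -0.446, 0.549]
ft_force: [-3.7, -0.1, 18.4]
width: 0.0498
```

```bash
python3 look.py l17; python3 -c "
from h import *
print(w2r(arm.read_state()['ee_pos']))"
```

```text
t 16.92 p [0.6426 0.1334 0.0609] R [[0.204, -0.0, 0.979], [-0.979, 0.0, 0.204], [-0.0, -1.0, -0.0]] f [-3.7 -0.1 18.4] w 0.0498 q [0.1  0.49 1.64 0.   1.   1.46]
[0.01800296 0.00274864]
```

View pics/l17.png

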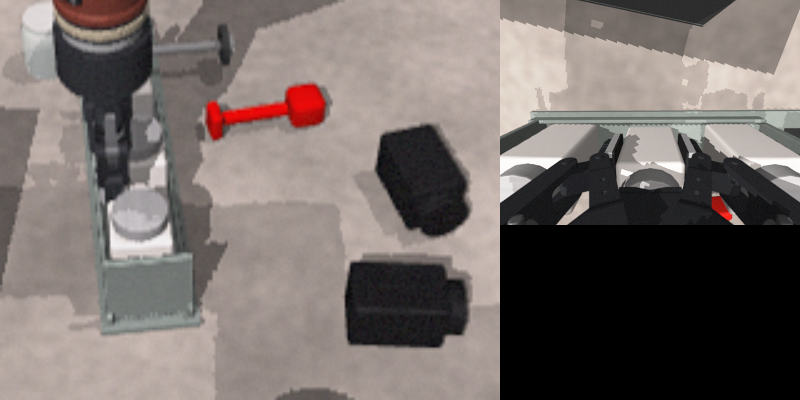

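```bash
python3 -c "
from h import *
f=cam('side');cv2.imwrite('pics/s18.png',cv2.resize(f['img'][215:325,270:345,::-1],None,fx=7,fy=5.4,interpolation=cv2.INTER_CUBIC))
cam('wrist','w18')"
```

```text
(no output)
```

View pics/s18.png

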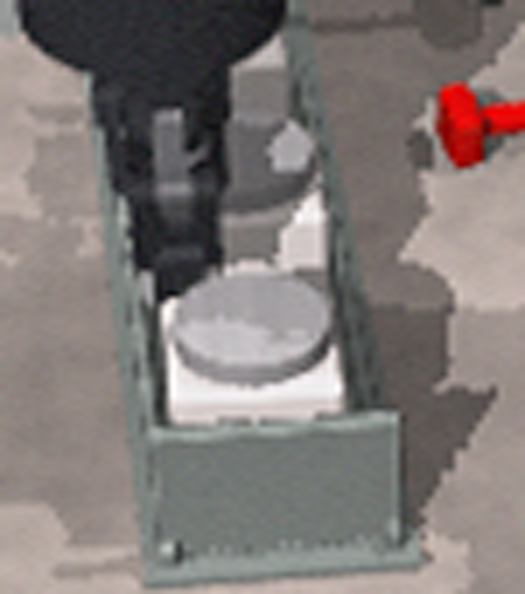

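View pics/w18.png

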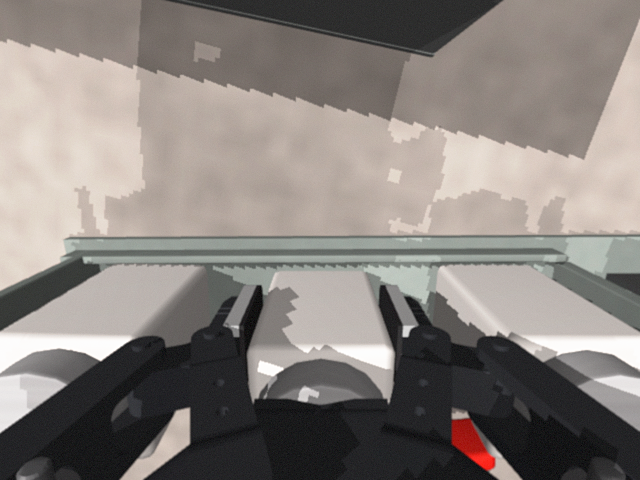

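Call:
jog_arm:
  motion:
    - [[0, -0.001, 0, 0], [0, -0.001, 0, 0], [0, -0.001, 0, 0]]
  grip: -0.35

```text
t: 17.37
ee_pos: [0.6416, 0.133, 0.061]
tool_rot: [0.549, -0.446, 0.446, -0.548]
ft_force: [-0.1, -0.1, -0.5]
width: 0.0578
```

Call:
jog_arm:
  motion:
    - [[0, -0.015, 0, 0], [0, -0.04, 0, 0], [0, -0.07, 0, 0], [0, -0.1, 0, 0], [0, -0.12, 0, 0]]

```text
t: 17.78
ee_pos: [0.6436, 0.1333, 0.1863]
tool_rot: [-0.548, 0.445, -0.447, 0.55]
ft_force: [-0.1, -0.3, 0.7]
width: 0.0578
```

```bash
python3 -c "
from h import *
st()
f=cam('side');cv2.imwrite('pics/s19.png',cv2.resize(f['img'][175:325,250:350,::-1],None,fx=5,fy=4,interpolation=cv2.INTER_CUBIC))
cam('wrist','w19')"
```

```text
t 17.78 p [0.6436 0.1333 0.1863] R [[0.204, 0.005, 0.979], [-0.979, 0.0, 0.204], [0.001, -1.0, 0.005]] f [-0.1 -0.3  0.7] w 0.0578 q [ 0.1   0.34  1.59 -0.    1.21  1.46]
```

View pics/s19.png

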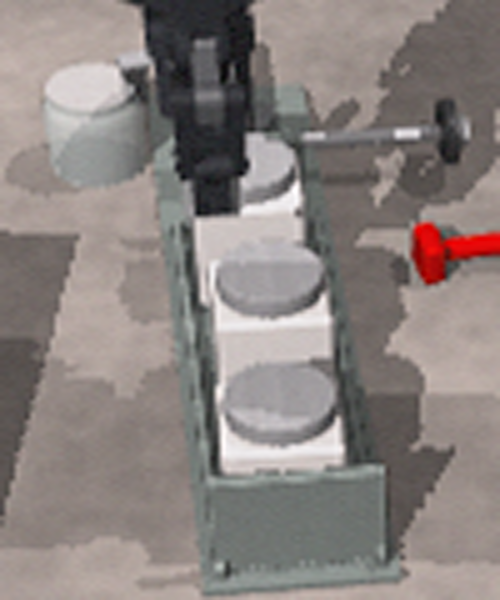

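View pics/w19.png

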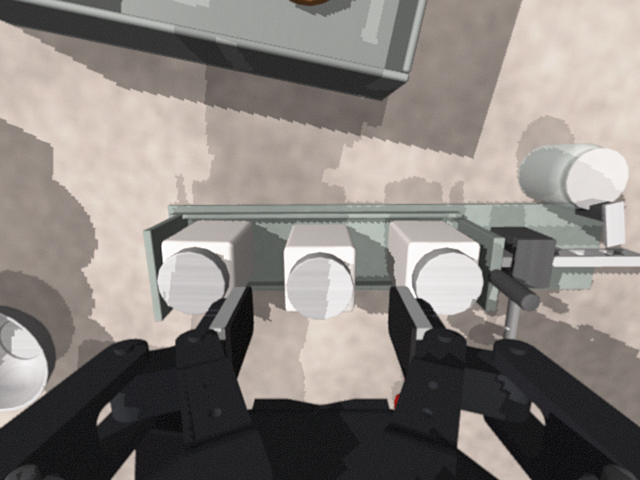

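Call:
jog_arm:
  motion:
    - [[0.025, 0, -0.003, -0.12], [0.05, 0, -0.007, -0.24], [0.075, 0, -0.011, -0.36], [0.1, 0, -0.015, -0.48], [0.126, 0, -0.018, -0.6]]
  grip: 0

```text
t: 18.3
ee_pos: [0.6492, 0.0053, 0.1806]
tool_rot: [0.657, -0.263, 0.261, -0.657]
ft_force: [0.8, -0.9, 0.2]
width: 0.0425
```

Call:
jog_arm:
  motion:
    - [[0, 0, 0, -0.12], [0, 0, 0, -0.24], [0, 0, 0, -0.36], [0, 0, 0, -0.48], [0, 0, 0, -0.6]]

```text
t: 18.72
ee_pos: [0.6494, 0.006, 0.1805]
tool_rot: [-0.705, 0.057, -0.055, 0.705]
ft_force: [-0.1, -0.2, -0.7]
width: 0.0426
```

Call:
jog_arm:
  motion:
    - [[0, 0, 0, -0.12], [0, 0, 0, -0.24], [0, 0, 0, -0.371], [0, 0, 0, -0.371]]

```text
t: 19.05
ee_pos: [0.6494, 0.0062, 0.1806]
tool_rot: [-0.703, -0.073, 0.074, 0.703]
ft_force: [0.1, -0.5, -0.7]
width: 0.0427
```

```bash
python3 -c "
from h import *
st();gor(-.001,-.1228,.112,th);f=cam('wrist','w20');f=cam('top');cv2.imwrite('pics/t20.png',cv2.resize(f['img'][150:270,230:450,::-1],None,fx=3.6,fy=3.6,interpolation=cv2.INTER_CUBIC))"
```

```text
t 19.05 p [0.6494 0.0062 0.1806] R [[0.978, -0.002, -0.207], [0.207, 0.0, 0.978], [-0.002, -1.0, 0.001]] f [ 0.1 -0.5 -0.7] w 0.0427 q [-0.1   0.33  1.61 -0.    1.2  -0.31]
delta [0.0003 0.0686 0.0003] twist 0.003 rows 2.0
```

View pics/w20.png

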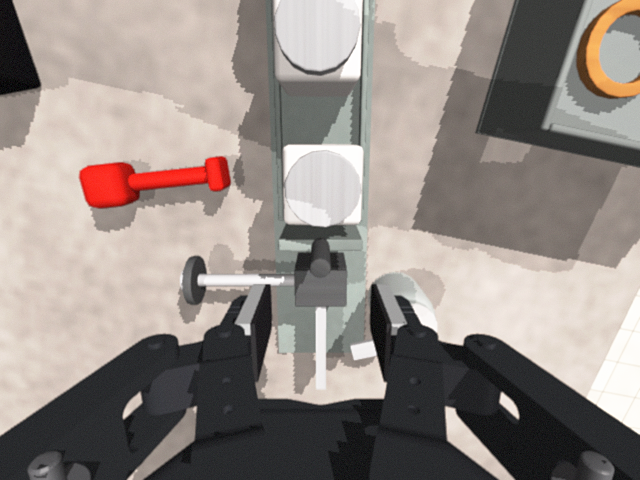

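View pics/t20.png

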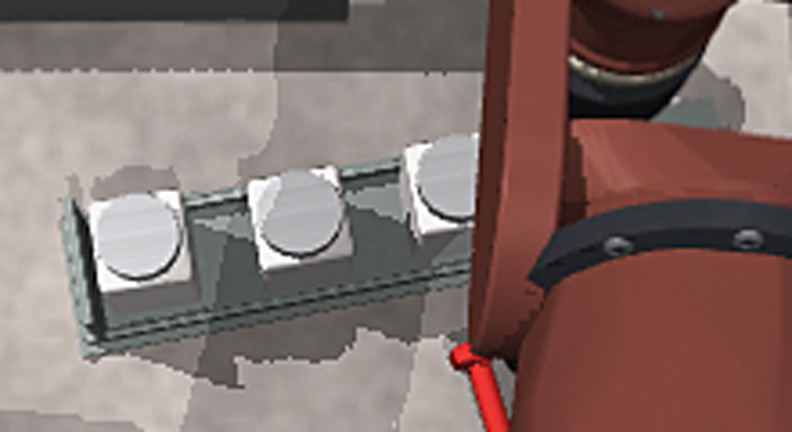

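Call:
jog_arm:
  motion:
    - [[0, 0.03, 0, 0], [0, 0.055, 0, 0], [0, 0.068, 0, 0], [0, 0.068, 0, 0]]

```text
t: 19.48
ee_pos: [0.6467, 0.0064, 0.1089]
tool_rot: [-0.703, -0.069, 0.075, 0.704]
ft_force: [-1.4, -0.3, -0.7]
width: 0.043
```

Call:
jog_arm:
  motion:
    - [[0, 0, 0, 0], [0, 0, 0, 0], [0, 0, 0, 0], [0, 0, 0, 0]]
  grip: 1
  newtons: 60

```text
t: 19.82
ee_pos: [0.6492, 0.0055, 0.1155]
tool_rot: [0.704, 0.071, -0.074, -0.703]
ft_force: [-6.1, -1.2, 3.8]
width: 0.0102
```

```bash
python3 look.py l21; python3 -c "
from h import *
print(w2r(arm.read_state()['ee_pos']))"
```

```text
t 19.82 p [0.6492 0.0055 0.1155] R [[0.979, -0.004, -0.205], [0.205, -0.001, 0.979], [-0.004, -1.0, -0.001]] f [-6.1 -1.2  3.8] w 0.0102 q [-0.1   0.41  1.64 -0.    1.09 -0.3 ]
[-0.00156655 -0.12371444]
```

View pics/l21.png

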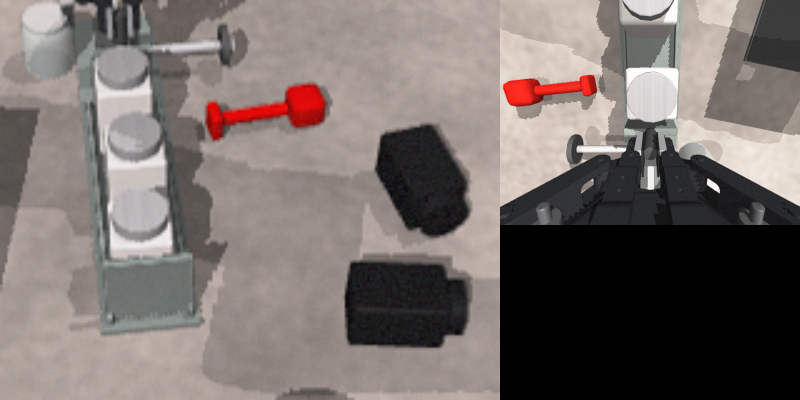

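Call:
jog_arm:
  motion:
    - [[0, 0, 0.004, 0], [0, 0, 0.009, 0], [0, 0, 0.015, 0], [0, 0, 0.021, 0], [0, 0, 0.027, 0]]

```text
t: 20.33
ee_pos: [0.6438, 0.0305, 0.1155]
tool_rot: [0.705, 0.072, -0.074, -0.702]
ft_force: [-5.1, -5.2, 1.7]
width: 0.0102
```

Call:
jog_arm:
  motion:
    - [[0, 0, 0.006, 0], [0, 0, 0.012, 0], [0, 0, 0.018, 0], [0, 0, 0.024, 0], [0, 0, 0.03, 0]]

```text
t: 20.75
ee_pos: [0.6376, 0.0597, 0.1155]
tool_rot: [0.705, 0.071, -0.074, -0.702]
ft_force: [-5.9, -7.0, 2.7]
width: 0.0098
```

```bash
python3 look.py l22; python3 -c "
from h import *
print(w2r(arm.read_state()['ee_pos']))"
```

```text
t 20.75 p [0.6376 0.0597 0.1155] R [[0.979, -0.003, -0.205], [0.205, -0.005, 0.979], [-0.004, -1.0, -0.004]] f [-5.9 -7.   2.7] w 0.0098 q [-0.01  0.39  1.67 -0.01  1.08 -0.22]
[-0.00187769 -0.06697315]
```

View pics/l22.png

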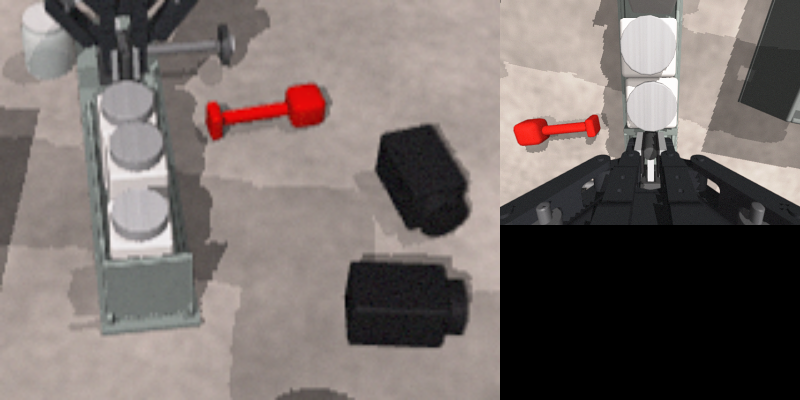

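Call:
jog_arm:
  motion:
    - [[0, 0, 0.005, 0], [0, 0, 0.01, 0], [0, 0, 0.015, 0], [0, 0, 0.0185, 0], [0, 0, 0.0185, 0]]

```text
t: 21.27
ee_pos: [0.6335, 0.0789, 0.1155]
tool_rot: [0.704, 0.071, -0.074, -0.702]
ft_force: [-6.2, -3.2, 3.1]
width: 0.0097
```

```bash
python3 look.py l23; python3 -c "
from h import *
print(w2r(arm.read_state()['ee_pos']))
f=cam('top','t23');cv2.imwrite('pics/t23c.png',cv2.resize(f['img'][150:270,230:450,::-1],None,fx=3.6,fy=3.6,interpolation=cv2.INTER_CUBIC))"
```

```text
t 21.27 p [0.6335 0.0789 0.1155] R [[0.979, -0.004, -0.205], [0.205, -0.003, 0.979], [-0.004, -1.0, -0.002]] f [-6.2 -3.2  3.1] w 0.0097 q [ 0.02  0.39  1.67 -0.    1.08 -0.19]
[-0.00200778 -0.04879062]
```

View pics/l23.png

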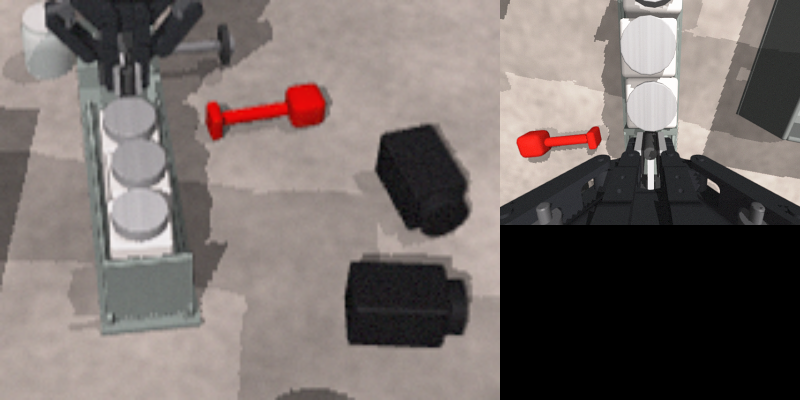

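View pics/t23c.png

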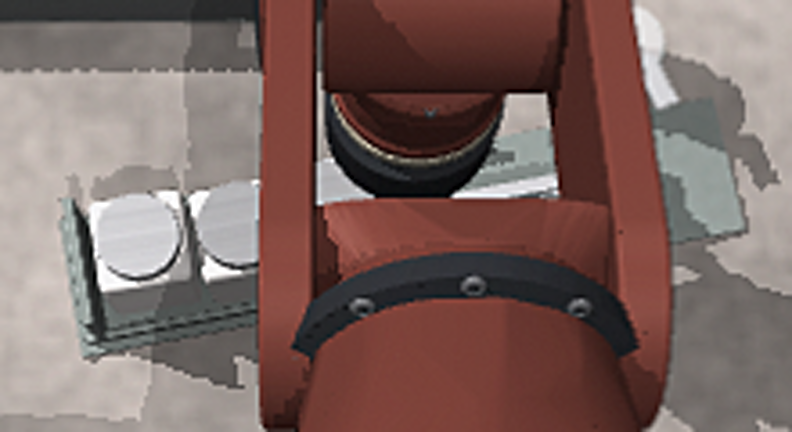

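Call:
jog_arm:
  motion:
    - [[0, 0, 0, 0], [0, 0, 0, 0], [0, -0.02, 0, 0], [0, -0.05, 0, 0], [0, -0.085, 0, 0]]
  grip: 0.2

```text
t: 21.83
ee_pos: [0.6341, 0.0802, 0.1985]
tool_rot: [-0.703, -0.072, 0.074, 0.704]
ft_force: [0.2, -0.0, 1.4]
width: 0.034
```

```bash
python3 -c "
from h import *
st();gor(-.145,-.165,.2,th-np.pi/2)
f=cam('wrist','w24')"
```

```text
t 21.83 p [0.6341 0.0802 0.1985] R [[0.979, -0.003, -0.204], [0.204, 0.0, 0.979], [-0.002, -1.0, 0.001]] f [ 0.2 -0.   1.4] w 0.034 q [ 0.02  0.3   1.62  0.    1.22 -0.19]
delta [-0.144  -0.0013 -0.1173] twist 1.572 rows 13.0
```

View pics/w24.png

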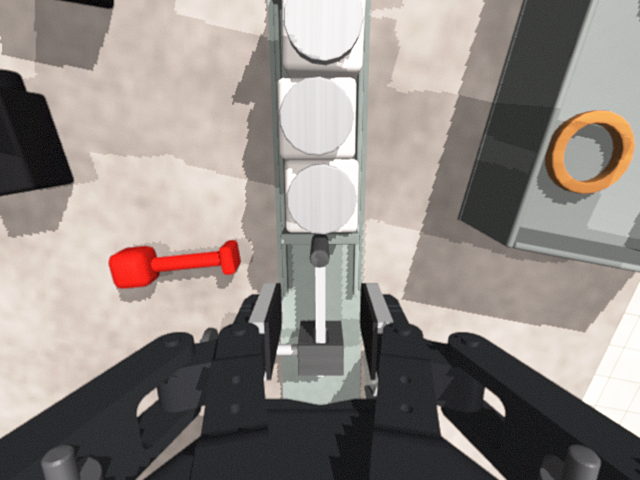

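Call:
jog_arm:
  motion:
    - [[-0.028, 0, -0.023, 0.12], [-0.057, 0, -0.046, 0.24], [-0.086, 0, -0.07, 0.36], [-0.115, 0, -0.094, 0.48], [-0.144, 0, -0.117, 0.6]]
  grip: 1

```text
t: 22.3
ee_pos: [0.518, -0.0651, 0.2004]
tool_rot: [0.693, -0.139, 0.142, -0.693]
ft_force: [0.5, -1.0, 0.1]
width: -0.0
```

Call:
jog_arm:
  motion:
    - [[0, 0, 0, 0.12], [0, 0, 0, 0.24], [0, 0, 0, 0.36], [0, 0, 0, 0.48], [0, 0, 0, 0.6]]

```text
t: 22.72
ee_pos: [0.5192, -0.0643, 0.2005]
tool_rot: [-0.62, 0.338, -0.341, 0.621]
ft_force: [-0.4, 0.9, -0.9]
width: 0.0004
```

Call:
jog_arm:
  motion:
    - [[0, 0, 0, 0.12], [0, 0, 0, 0.24], [0, 0, 0, 0.372], [0, 0, 0, 0.372]]

```text
t: 23.05
ee_pos: [0.5191, -0.0641, 0.2003]
tool_rot: [-0.547, 0.446, -0.448, 0.549]
ft_force: [0.4, -0.3, 0.2]
width: -0.0
```

```bash
python3 -c "
from h import *
st();gor(-.148,-.165,.05,th-np.pi/2)
f=cam('wrist','w25')
for p,z in [((0,0),.032)]: pass
f=cam('top');cv2.imwrite('pics/t25.png',cv2.resize(f['img'][150:270,230:450,::-1],None,fx=3.6,fy=3.6,interpolation=cv2.INTER_CUBIC))"
```

```text
t 23.05 p [ 0.5191 -0.0641  0.2003] R [[0.201, 0.004, 0.98], [-0.98, -0.001, 0.201], [0.001, -1.0, 0.003]] f [ 0.4 -0.3  0.2] w -0.0 q [-0.26  0.05  1.9   0.    1.18  1.11]
delta [-0.0006  0.1502 -0.0055] twist -0.003 rows 4.0
```

View pics/w25.png

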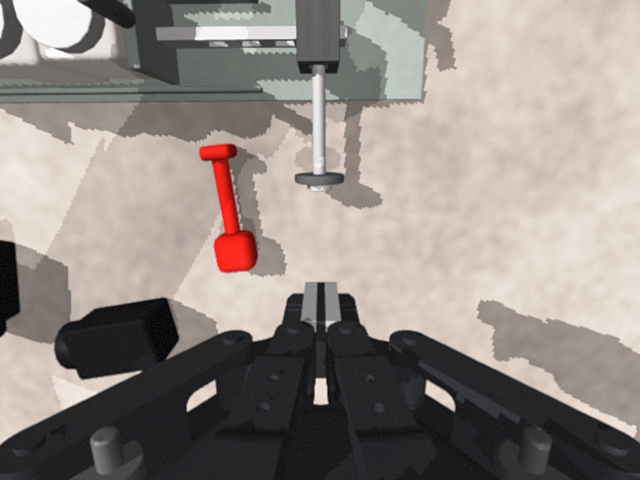

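View pics/t25.png

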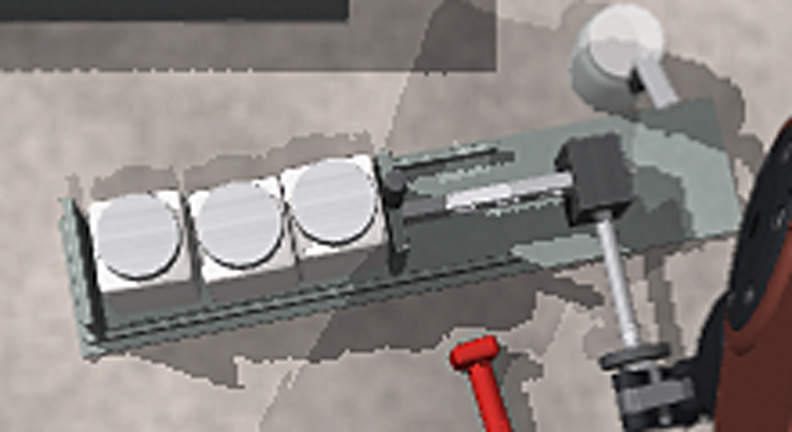

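```bash
python3 -c "
from h import *
f=cam('wrist');t=cam('top')
print('button',w2r(onz(f,(319,189),.032)),'collar top',w2r(onz(f,(320,180),.05)))
print('handle',w2r(onz(t,(230+(395-1.3)/3.6,150+(187-1.3)/3.6),.12)))"
```

```text
button [-0.11302581 -0.16396097] collar top [-0.10391726 -0.16474475]
handle [-0.00480221 -0.04666347]
```

Call:
jog_arm:
  motion:
    - [[-0.001, 0.035, -0.005, 0], [-0.001, 0.075, -0.005, 0], [-0.001, 0.115, -0.005, 0], [-0.001, 0.143, -0.005, 0], [-0.001, 0.15, -0.005, 0]]

```text
t: 23.67
ee_pos: [0.5082, -0.0628, 0.0436]
tool_rot: [0.55, -0.449, 0.443, -0.547]
ft_force: [-1.6, -0.1, -0.6]
width: -0.0001
```

Call:
jog_arm:
  motion:
    - [[0, 0, 0.008, 0], [0, 0, 0.016, 0], [0, 0, 0.023, 0], [0, 0, 0.029, 0], [0, 0, 0.035, 0]]

```text
t: 24.08
ee_pos: [0.5495, -0.0572, 0.0511]
tool_rot: [-0.548, 0.445, -0.447, 0.549]
ft_force: [-2.2, -0.8, 1.7]
width: -0.0003
```

```bash
python3 -c "
from h import *
st();print(w2r(arm.read_state()['ee_pos']))
f=cam('wrist','w26')"
```

```text
t 24.08 p [ 0.5495 -0.0572  0.0511] R [[0.204, 0.003, 0.979], [-0.979, -0.001, 0.204], [0.002, -1.0, 0.003]] f [-2.2 -0.8  1.7] w -0.0003 q [-0.23  0.32  1.91 -0.    0.9   1.14]
[-0.11193785 -0.16487994]
```

View pics/w26.png

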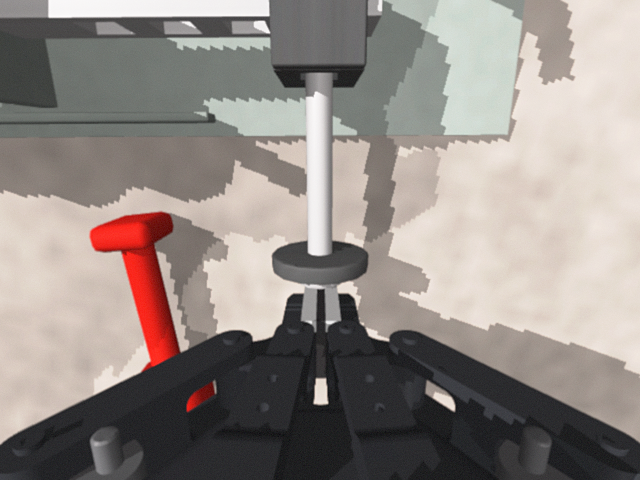

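Call:
jog_arm:
  motion:
    - [[0, 0, 0.004, 0], [0, 0, 0.008, 0], [0, 0, 0.012, 0], [0, 0, 0.015, 0]]

```text
t: 24.47
ee_pos: [0.562, -0.0537, 0.0489]
tool_rot: [-0.548, 0.446, -0.446, 0.549]
ft_force: [-1.7, -0.3, 1.0]
width: 0.0001
```

```bash
python3 -c "
from h import *
st();print(w2r(arm.read_state()['ee_pos']))"
```

```text
t 24.47 p [ 0.562  -0.0537  0.0489] R [[0.203, -0.0, 0.979], [-0.979, 0.0, 0.203], [-0.0, -1.0, -0.0]] f [-1.7 -0.3  1. ] w 0.0001 q [-0.22  0.35  1.88  0.    0.91  1.15]
[-0.09890566 -0.16396772]
```

Past the bar (pin ≈ 0.015) with only about 2 N, so it is in the hole. Pushing home.

Call:
jog_arm:
  motion:
    - [[0, 0, 0.005, 0], [0, 0, 0.01, 0], [0, 0, 0.014, 0], [0, 0, 0.017, 0], [0, 0, 0.018, 0]]

```text
t: 24.88
ee_pos: [0.5755, -0.0506, 0.048]
tool_rot: [0.552, -0.449, 0.443, -0.546]
ft_force: [-13.2, -3.9, 10.7]
width: -0.0002
```

```bash
python3 -c "
from h import *
st();print(w2r(arm.read_state()['ee_pos']));cam('wrist','w27')"
```

```text
t 24.88 p [ 0.5755 -0.0506  0.048 ] R [[0.205, -0.011, 0.979], [-0.979, -0.001, 0.205], [-0.002, -1.0, -0.011]] f [-13.2  -3.9  10.7] w -0.0002 q [-0.21  0.38  1.84 -0.    0.93  1.16]
[-0.08513815 -0.16365048]
```

View pics/w27.png

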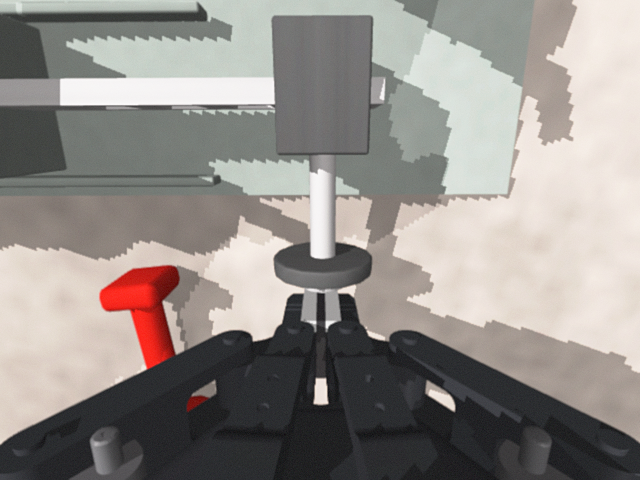

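Call:
jog_arm:
  motion:
    - [[0, 0, 0.003, 0], [0, 0, 0.005, 0], [0, 0, 0.007, 0], [0, 0, 0.007, 0]]

```text
t: 25.27
ee_pos: [0.5759, -0.0504, 0.0478]
tool_rot: [0.556, -0.452, 0.438, -0.542]
ft_force: [-28.3, -8.2, 23.5]
width: -0.0
```

```bash
python3 -c "
from h import *
st();print(w2r(arm.read_state()['ee_pos']))"
```

```text
t 25.27 p [ 0.5759 -0.0504  0.0478] R [[0.206, -0.028, 0.978], [-0.978, -0.003, 0.206], [-0.003, -1.0, -0.028]] f [-28.3  -8.2  23.5] w -0.0 q [-0.2   0.39  1.83 -0.01  0.95  1.16]
[-0.08471273 -0.16361326]
```

Call:
jog_arm:
  motion:
    - [[0, 0, -0.01, 0], [0, 0, -0.025, 0], [0, 0, -0.04, 0], [0, -0.03, -0.05, 0], [0, -0.07, -0.06, 0]]

```text
t: 25.68
ee_pos: [0.5237, -0.06, 0.1151]
tool_rot: [0.549, -0.449, 0.444, -0.547]
ft_force: [0.2, -0.3, 0.4]
width: -0.0001
```

Call:
jog_arm:
  motion:
    - [[0, -0.03, -0.02, 0], [0, -0.06, -0.04, 0], [0, -0.09, -0.06, 0], [0.0, -0.1, -0.06, 0], [0.0, -0.1, -0.06, 0]]

```text
t: 26.1
ee_pos: [0.4716, -0.0739, 0.223]
tool_rot: [-0.547, 0.443, -0.45, 0.55]
ft_force: [1.0, -0.5, -0.1]
width: 0.0001
```

```bash
python3 -c "
from h import *
st();f=cam('top');cv2.imwrite('pics/t28.png',cv2.resize(f['img'][150:310,230:450,::-1],None,fx=3.6,fy=3.6,interpolation=cv2.INTER_CUBIC))
f=cam('side');cv2.imwrite('pics/s28.png',cv2.resize(f['img'][170:330,245:445,::-1],None,fx=3.6,fy=3.6,interpolation=cv2.INTER_CUBIC))"
```

```text
t 26.1 p [ 0.4716 -0.0739  0.223 ] R [[0.203, 0.01, 0.979], [-0.979, -0.002, 0.203], [0.005, -1.0, 0.01]] f [ 1.  -0.5 -0.1] w 0.0001 q [-0.3  -0.08  1.99  0.    1.22  1.06]
```

View pics/t28.png

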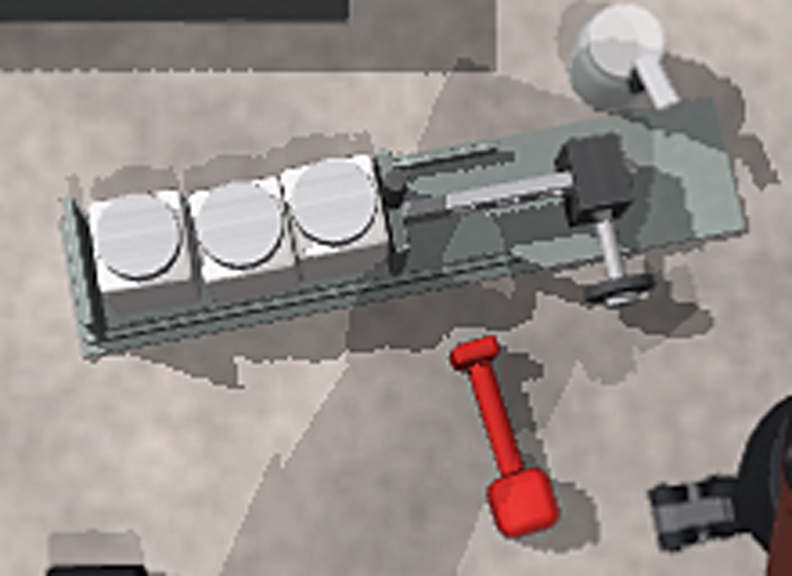

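View pics/s28.png

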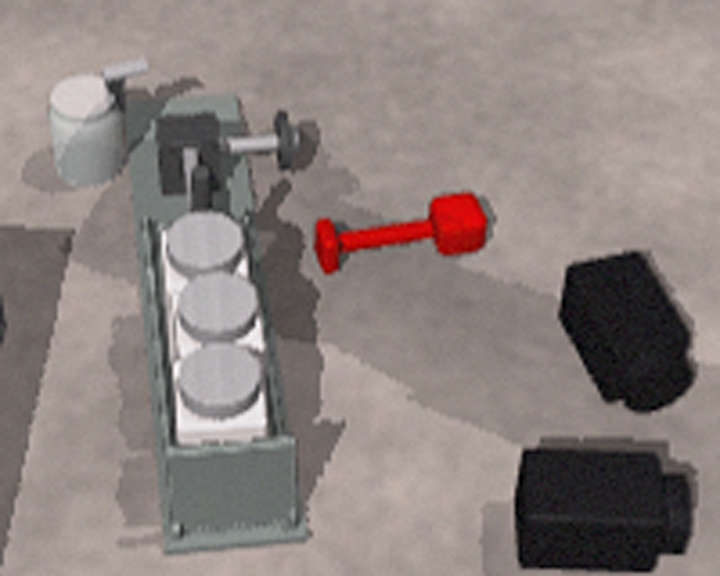

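```bash
python3 -c "
from h import *
t=cam('top');s=cam('side')
T=lambda u,v:(230+(u-1.3)/3.6,150+(v-1.3)/3.6)
S=lambda u,v:(245+(u-1.3)/3.6,170+(v-1.3)/3.6)
for n,a,b in [('A',(138,236),(219,372)),('C',(240,222),(217,302)),('B',(333,200),(205,238))]:
    p,e=tri(t,T(*a),s,S(*b));print(n,w2r(onz(t,T(*a),.095)),'tri z',p[2],e)
print('button',w2r(onz(t,T(620,296),.032)))
print(arm.finish_job());st()"
```

```text
A [0.00011873 0.08614705] tri z 0.09704728630039006 0.0006293580788953657
C [-0.00245129  0.03318065] tri z 0.09625264038138565 0.0020600813290449953
B [ 3.08233846e-05 -1.61083926e-02] tri z 0.09840872754731161 0.001674156052027692
button [-0.0684717  -0.16483204]
the job is handed in; nothing more can be done
None
the job is handed in; nothing more can be done
```

The job is handed in at about 26 s of the 72 s allowed. All my last checks fit the goal, but the hand-in gives no verdict.

**What I did**
1. I hooked the pin's collar and pulled it out to about 38 mm.
2. I turned the fallen jar upright in the pads by pressing its bottom face on the lane lip, then set it between the two standing jars.
3. I gripped the gate handle and slid the gate in by about 75 mm.
4. I pushed the pin home with closed fingers until it stopped. At 28 N it moved less than 0.5 mm further.

**What the last checks showed**
- **Jars:** all three stand in the lane, at rack (x, y) = (0, 86), (−2, 33) and (0, −16) mm. Their lids measured 96–98 mm high, where 95 mm was expected.
- **Gate:** about 75–76 mm, from the handle's position and the arm's travel.
- **Pin:** its head is back at the picture position it had at the start.
- **Bystanders:** in the last pictures the rattle and clip jar look unmoved. The bowl lay outside those close-up crops, so I did not check it at the end; the arm never went near it.

**What went wrong or disagreed**
- The first try, letting the jar swing upright by its own weight, failed. It slipped from the pads and dropped a few millimetres, without harm. The first pass over the lip turned it only to about 38°, so I repeated it.
- The button measured −68 mm in the last picture, against −73 mm nominal for a pin that is home. That is not a sign of a loose pin, because the same kind of picture gave −70 mm at the start when it was fully home.

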